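Pack the folding hangers and put the caddy up on the ledge

ROBOT

A 6-joint arm with a two-finger parallel gripper is mounted at the origin on the work surface. World frame = base frame: x ahead of the robot, y to its left, z up, the work surface at z = 0. Lengths are in m, angles in rad, forces in N, time in s.
With the tool pointing down it reaches from about 0.3 to 0.775 m from the base axis. Payload 14.6 kg.
Tool frame: the origin (TCP) lies at the very end of the fingers, on their centre line; the grasp point (between the pads) lies 19 mm behind it; y points along the fingers, x is the direction in which the jaws open and shut, and the axes are right-handed (so a half turn about y gives the same grasp; the last joint's range is limited). The gripper opens to 94 mm and grips with 3 to 60 N. Pads are 16 mm wide; open, the fingers measure 119 mm over their backs; the gripper's body (75 mm by 177 mm) begins 78 mm behind the grasp point.
Start: joints at [-1.218, 0.3, 1.521, -0, 1.321, -0.067], TCP at [0.224, -0.502, 0.205] pointing down, gripper open.
Joint ranges: [-3.03, 3.03], [-0.79, 2.21], [0.23, 2.52], [-1.04, 4.18], [0, 3.07], [-2.55, 2.55]. Speed limits (rad/s): [2.22, 2.22, 2.57, 3.14, 3.14, 3.14].

INTERFACE

Orientations are given as [roll, pitch, yaw] about the fixed x, y, z axes, in that order (R = Rz(yaw) Ry(pitch) Rx(roll)).
In Python, from station import * gives the robot as it stands.
- The arm moves only by the tool send_rows, never from a script. Its argument "series" is text: rows parted by semicolons, each of 7 numbers parted by spaces: the turn, a rotation vector about the tool's x, y, z in units of 5 degrees (1.0 is 5 degrees), then the shift along the tool's x, y, z in cm, then the opening, from -1 (shut) to 1 (fully open). A call has exactly 10 rows; each row is the pose to reach, as a shift and turn from the pose commanded when the call began, along the tool's axes at that moment; what a row does not reach only later rows make up. A row lasts 1/12 s, in which the tool goes at most 41.7 mm and 7.16 degrees, less where a joint would pass 70% of its speed; a pose out of reach is approached as far as the arm can. A call with a gripper value outside its range is refused whole. The fingers move at their own pace and stop on an object; "newtons" is the grip in N (left out, the last holds). Time passes only in rows, so rows that repeat a pose let the fingers close, or fill a call up. It gives the time, the measured TCP pose, the force and the opening at its end, in the units of the state.
- get_obs(): the state, without advancing time (a new reading comes with each control period).
- camera(name): name is "scene" or "top" or "wrist"; returns the picture (420x560x3 uint8, red, green, blue); there is no depth.
- camera_info(name): a dict with "K" (3x3 intrinsics, pixels), "R" (3x3) and "t" (3): a world point X has camera coordinates R X + t; the wrist camera has in their place "mount" (4x4, takes a point from camera to tool coordinates, whose origin is the TCP and whose axes are the tool frame's). Camera axes: x right, y down, z forward; pixel columns grow to the right and rows downward; lengths in m; the calibration is good to about 2 mm. A picture is of the moment at which its call begins: read the wrist's pose just before it. camera_info takes no time and is no camera call.
- hand_in(): hands the job in, once; it reports no verdict.
The state is a dict: "time_s": time; "qpos": joint angles; "joint_vel": joint speeds; "tau": joint torques, N m; "ee_pos": TCP position; "eef_rot": TCP orientation; "force": force on the tool from outside, world axes, zero at the start; "moment": the same for the moment, N m; "grip_width": finger opening in m.
Only numpy, scipy, OpenCV 4.12 (cv2) and the standard library are available. Lean on these libraries where they do the work, as an engineer would, in place of code of your own. Each camera call takes 0.05 s, during which the arm holds its last target. There are 200 camera calls.

TASK

Tidy away the folding clothes hangers on the laundry bench: fold every hanger fully shut and lay it flat in one of the two long bays of the caddy, no more than two hangers to a bay. Take the bar of soap off the narrow raised ledge and lay it flat on the bench. When all hangers are packed, lift the loaded caddy by its handle and set it down level on the middle of the ledge, lengthwise along it, leaving the bottle, the pot and the brush alone.

Things in the scene. Friction and masses are not known exactly. Their poses are not given: they have to be found in the camera images.
- hanger1: child-size folding clothes hanger, white plastic, flat on the bench: two straight arms joined at a round hub, steel hook beyond it; 80 g. Folded: 170 mm long (x), 24 wide over both arms, 20 high. Origin: underside, midway between hook end (x -85 mm) and arm tips (x +85); centre of mass near x +10. Fixed arm along +x at y +1 to +12; moving arm, when folded, at y -1 to -12. May be absent
- hanger1_arm (a joint): fold angle of hanger1: 0 = folded shut (a stop), up to 1.2 rad open. From above, the moving arm points at the hanger's yaw minus this angle, so the open V points along yaw minus half of it. Slightly stiff hinge (0.02 N m), stays where left; squeezing both arms together between the fingers shuts it
- hanger1_hub (a point): hanger hub, top face: 24 mm across, on the hinge axis at x -40, y 0, z 20 mm of the hanger. Each arm is 11 mm wide, 20 mm high and reaches 125 mm from this axis
- hanger2: another hanger, the same as hanger1 in every way; may be absent
- hanger2_arm (a joint): fold angle of hanger2: 0 = folded shut (a stop), up to 1.2 rad open. From above, the moving arm points at the hanger's yaw minus this angle, so the open V points along yaw minus half of it. Slightly stiff hinge (0.02 N m), stays where left; squeezing both arms together between the fingers shuts it
- hanger2_hub (a point): hanger hub, top face: 24 mm across, on the hinge axis at x -40, y 0, z 20 mm of the hanger. Each arm is 11 mm wide, 20 mm high and reaches 125 mm from this axis
- hanger3: another hanger, the same as hanger1 in every way; may be absent
- hanger3_arm (a joint): fold angle of hanger3: 0 = folded shut (a stop), up to 1.2 rad open. From above, the moving arm points at the hanger's yaw minus this angle, so the open V points along yaw minus half of it. Slightly stiff hinge (0.02 N m), stays where left; squeezing both arms together between the fingers shuts it
- hanger3_hub (a point): hanger hub, top face: 24 mm across, on the hinge axis at x -40, y 0, z 20 mm of the hanger. Each arm is 11 mm wide, 20 mm high and reaches 125 mm from this axis
- hanger4: another hanger, the same as hanger1 in every way; may be absent
- hanger4_arm (a joint): fold angle of hanger4: 0 = folded shut (a stop), up to 1.2 rad open. From above, the moving arm points at the hanger's yaw minus this angle, so the open V points along yaw minus half of it. Slightly stiff hinge (0.02 N m), stays where left; squeezing both arms together between the fingers shuts it
- hanger4_hub (a point): hanger hub, top face: 24 mm across, on the hinge axis at x -40, y 0, z 20 mm of the hanger. Each arm is 11 mm wide, 20 mm high and reaches 125 mm from this axis
- caddy: loose grey plastic caddy, 200 mm long (x), 184 wide (y), about 0.45 kg empty; origin: centre of its underside; floor 6 mm thick, end walls 6 mm thick, walls up to 52 mm above the underside. Two long bays along x, one each side of a central upright handle fin. A folded hanger fits a bay lying along x, hub either way; a second lies on top (undersides 6 and 26 mm above the caddy's)
- bay_a (a point): centre of the floor of the bay on the caddy's +y side (65 mm from its middle, 6 mm above its underside). The bay is 188 mm long between end walls and 38 mm wide between its corner walls (35 mm long, 5 thick), which leave the middle 118 mm of each side open for the fingers
- bay_b (a point): centre of the floor of the other bay, on the caddy's -y side (65 mm from its middle), just like bay_a
- caddy_handle (a point): middle of the top edge of the caddy's handle fin: a plate 14 mm thick (y), 80 mm long (x), its top 84 mm above the caddy's underside; the place to lift the caddy by, from above
- ledge: fixed narrow ledge, a white boxed-in pipe with a flat steel top: 300 mm long (x), 80 mm deep (y), 90 mm high; origin: centre of its underside on the bench
- ledge_top (a point): centre of the ledge's top face, 90 mm above the bench
- detergent: bystander: white detergent bottle, 70 mm across, 190 mm tall, origin at its foot; leave it alone
- peg_pot: bystander: white pot, 90 mm across, 90 mm high, origin at its foot; leave it alone
- soap: bar of white soap, 85 mm (x) by 55 (y) by 28 high, 0.15 kg, rounded edges, lying flat on the ledge at the start; origin: centre of its underside
- brush: bystander: wooden clothes brush, 170 mm long, lying on the bench; leave it alone

How it is judged:
By the outcome, as a careful person would: the job done as asked, in the order asked, and still so for the second after the job is handed in, with the robot touching nothing.
Of hanger1, hanger2, hanger3, hanger4 only 3 to 4 are there at a start; the rules pass over those that are not, and their reading is None.
At some moment in a run one of hanger1, hanger2, hanger3, hanger4 may be knocked a few centimetres aside while the robot is not near it.
It also fails if it takes over 208 s, if anything falls off the work surface, if the arm or the gripper's body presses on something with over 40 N, if the wrist force passes 120 N, or if a joint passes its speed limit or range.

## Working session

There is one attempt and no reset: what is moved stays moved. The work goes in short steps, Python scripts to look and compute and a tool call to move; the robot and the scene stay as the last step left them, time stands still between calls to the robot, and variables do not carry over. Pictures are saved under pics/ and viewed, on a budget of 14 in all, crops included, one or two more only if the job needs it, and the job is handed in when it is done.

Besides the shell and the picture viewer there is one more tool, called as name(argument=value, ...) on one line, values as JSON. send_rows: Moves the arm, as the interface text tells. Its arguments: {"type":"object","properties":{"series":{"type":"string"},"newtons":{"type":"number"}},"required":["series"]}

```bash
ls; mkdir -p pics
python3 - <<'E'
from station import *
import cv2,numpy as np
np.set_printoptions(precision=4,suppress=True)
o=get_obs();print({k:np.round(v,3) for k,v in o.items()})
for n in ("top","scene"):
    im=camera(n);cv2.imwrite(f"pics/{n}0.png",im[:,:,::-1]);i=camera_info(n);print(n,i)
print(camera_info("wrist"))
E
```

```text
pics
{'time_s': np.float64(0.0), 'qpos': array([-1.218,  0.3  ,  1.522, -0.   ,  1.321, -0.067]), 'joint_vel': array([-0.001, -0.001,  0.002,  0.001,  0.   , -0.001]), 'tau': array([  0.   , -53.181, -35.274,   0.071,   0.024,  -0.   ]), 'ee_pos': array([ 0.224, -0.502,  0.205]), 'eef_rot': array([-1.571,  0.001, -1.151]), 'force': array([ 0.614, -0.717,  0.165]), 'moment': array([0.014, 0.01 , 0.01 ]), 'grip_width': np.float64(0.094)}
top {'K': array([[405.6665,   0.    , 276.1835],
       [  0.    , 405.6665, 215.927 ],
       [  0.    ,   0.    ,   1.    ]]), 'R': array([[ 0.086 , -0.9963,  0.001 ],
       [-0.9743, -0.0843, -0.2088],
       [ 0.2081,  0.017 , -0.978 ]]), 't': array([-0.0571,  0.6107,  1.1092])}
scene {'K': array([[387.4962,   0.    , 288.8181],
       [  0.    , 387.4962, 204.8265],
       [  0.    ,   0.    ,   1.    ]]), 'R': array([[-0.7806,  0.6248,  0.0135],
       [ 0.5   ,  0.6374, -0.5863],
       [-0.3749, -0.4509, -0.81  ]]), 't': array([ 0.4556, -0.261 ,  1.4909])}
{'K': array([[341.4608,   0.    , 282.2473],
       [  0.    , 341.4608, 209.1939],
       [  0.    ,   0.    ,   1.    ]]), 'mount': array([[ 1.    , -0.0003, -0.0007,  0.0006],
       [ 0.0006, -0.2615,  0.9652, -0.1798],
       [-0.0005, -0.9652, -0.2615,  0.0751],
       [ 0.    ,  0.    ,  0.    ,  1.    ]])}
```

View pics/top0.png

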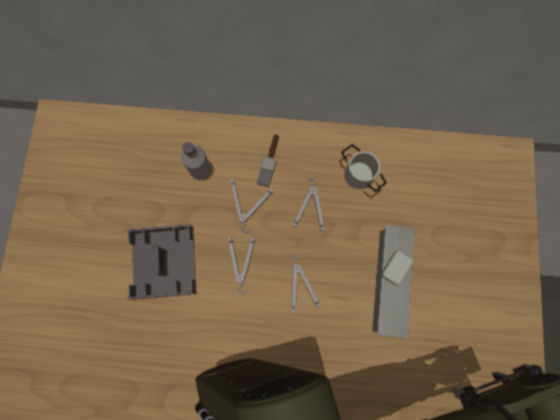

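View pics/scene0.png

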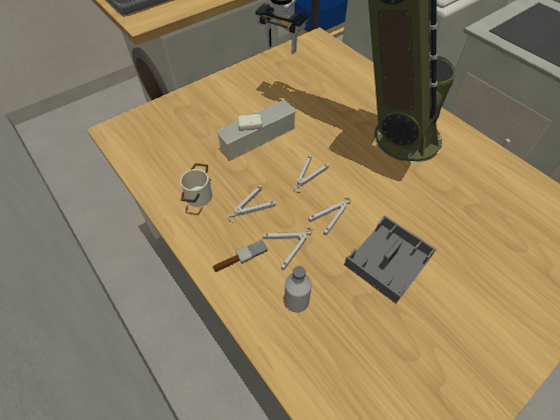

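Top view shows four open hangers: hubs near (243,220), (313,190), (240,283) and (297,266). The caddy is at about (163,263), the ledge at (396,280) with the soap at (398,267), the pot at (362,168) and the bottle at (195,160). The scene view agrees. Next I measure them.

```bash
cat > h.py <<'E'
from station import *
import cv2,numpy as np
from scipy.spatial.transform import Rotation as Ro
np.set_printoptions(precision=3,suppress=True)
def cam(n):
    i=camera_info(n)
    if n!="wrist": return i["K"],i["R"],i["t"]
    o=get_obs();M=np.eye(4);M[:3,:3]=Ro.from_euler('xyz',o["eef_rot"]).as_matrix();M[:3,3]=o["ee_pos"]
    T=np.linalg.inv(M@i["mount"]);return i["K"],T[:3,:3],T[:3,3]
def cast(c,uv,z):
    K,R,t=c;uv=np.atleast_2d(uv).astype(float)
    d=np.c_[uv,np.ones(len(uv))]@np.linalg.inv(K).T@R;o=-R.T@t
    return (o+d*((z-o[2])/d[:,2])[:,None])[:,:2]
def proj(c,P):
    K,R,t=c;q=(np.atleast_2d(P)@R.T+t)@K.T;return q[:,:2]/q[:,2:]
def snap(n,f):
    c=cam(n);im=camera(n)[:,:,::-1].copy();cv2.imwrite(f"pics/{f}.png",im);return c,im
def mask(im,s=75,v=60):
    h=cv2.cvtColor(im,cv2.COLOR_BGR2HSV);return ((h[...,1]<s)&(h[...,2]>v)).astype(np.uint8)
def line(p):
    a=cv2.fitLine(p.astype(np.float32),cv2.DIST_HUBER,0,.01,.01).ravel();return a[2:],a[:2]
def hanger(P,hub):
    """P: world xy points of hanger top face, hub: rough hub xy -> hub, yaw, fold angle"""
    P=np.asarray(P)
    for _ in range(3):
        d=P-hub;r=np.hypot(*d.T);far=(r>.05)&(r<.135);m=d[far].mean(0);m/=np.hypot(*m)
        s=d@[-m[1],m[0]];L=[]
        for sg in(1,-1):
            q,v=line(P[far&(s*sg>0)]);v=v if v@m>0 else -v;n=np.array([-v[1],v[0]])
            L.append((q-n*.0065*sg,v,n))
        A=np.array([l[2] for l in L]);b=[l[2]@l[0] for l in L]
        hub=np.linalg.solve(A,b)
    y=[np.arctan2(l[1][1],l[1][0]) for l in L]
    return hub,y[0],(y[0]-y[1])%(2*np.pi)
def go(xyz,yaw):
    """shift/turn for a tool-down target, from the measured pose; yaw mod pi near joint 1"""
    o=get_obs();R=Ro.from_euler('xyz',o["eef_rot"]);q1=np.arctan2(xyz[1],xyz[0])
    yaw=q1+(yaw-q1+np.pi/2)%np.pi-np.pi/2
    rv=(R.inv()*Ro.from_euler('xyz',[-np.pi/2,0,yaw])).as_rotvec(degrees=True)/5
    return np.r_[rv,R.inv().apply(np.array(xyz)-o["ee_pos"])*100],yaw
E
python3 - <<'E'
from h import *
c=cam("top");im=cv2.imread("pics/top0.png")
m=mask(im);m[:120]=0;m[345:]=0
n,l,st,ce=cv2.connectedComponentsWithStats(m)
for i in range(1,n):
    if st[i,4]>60: print(i,st[i],ce[i])
for k,uv in enumerate([(243,220),(313,190),(240,283),(297,266)]):
    h0=cast(c,uv,.02)[0];ys,xs=np.nonzero(m);P=cast(c,np.c_[xs,ys],.02)
    sel=np.hypot(*(P-h0).T)<.15
    ids,ct=np.unique(l[ys,xs][sel],return_counts=True);print(ids,ct)
    i=ids[np.argmax(ct)];Q=P[l[ys,xs]==i]
    print(k+1,*hanger(Q,h0),cast(c,uv,.02))
cv2.imwrite("pics/z.png",cv2.resize(np.hstack([im[140:350,100:380],cv2.cvtColor(m[140:350,100:380]*255,cv2.COLOR_GRAY2BGR)]),None,fx=1.4,fy=1.4))
x=cv2.resize(im[140:345,110:425],None,fx=2.5,fy=2.5,interpolation=cv2.INTER_CUBIC);cv2.imwrite("pics/zoom0.png",cv2.convertScaleAbs(x,alpha=1.5))
E
```

```text
1 [   0  120   34  150 2648] [ 11.047 170.472]
2 [ 309  120  251  164 5851] [514.179 169.346]
3 [181 142  30  37 721] [195.388 161.055]
4 [345 151  35  37 980] [361.88  169.149]
5 [257 156  19  30 370] [266.181 170.303]
6 [230 179  43  54 441] [246.492 204.483]
7 [293 178  32  53 431] [310.97  205.559]
8 [ 127  224   69   76 3699] [162.655 262.238]
9 [ 373  225   41  114 3757] [393.807 281.511]
10 [227 237  28  57 473] [240.275 261.812]
11 [288 255  32  58 453] [300.249 284.623]
17 [542 287  18  58 444] [548.928 315.718]
[ 5  6 10] [100 441 324]
1 [0.608 0.097] 0.31968758 0.94690263 [[0.602 0.095]]
[4 5 6 7] [294 105  49 431]
2 [ 0.711 -0.108] -2.8972323 0.6049986 [[ 0.713 -0.108]]
[ 8 10] [117 473]
3 [0.428 0.086] 0.31272808 0.4636287 [[0.415 0.084]]
[ 7 10 11] [ 86  86 453]
4 [ 0.47  -0.079] -2.6011229 0.5169375 [[ 0.479 -0.077]]
```

View pics/zoom0.png

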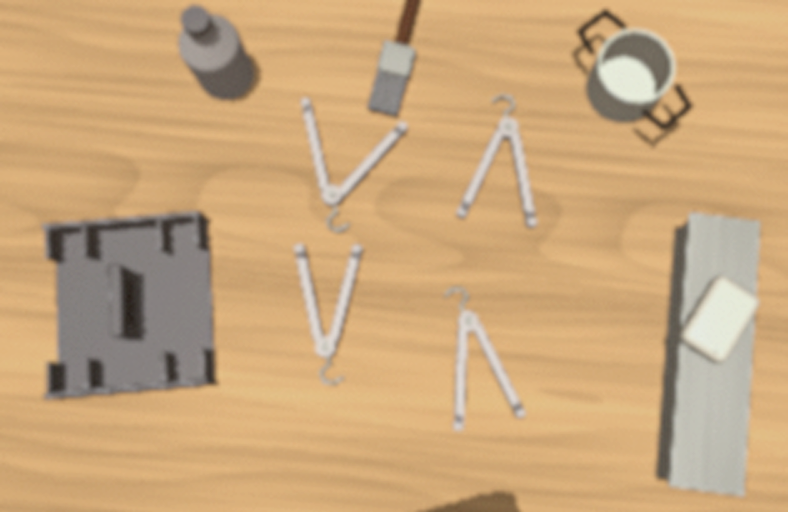

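Zoom shows the four hub positions agree with the fitted ones to within about 5 mm (zoomed hubs at (332,198), (508,127), (325,350), (468,318)). The caddy fin runs along world x. First move: over the caddy for a close look.

Run:
```python
from h import *
c=cam("top")
z=lambda p:np.array(p)/2.5+[110,140]
print(cast(c,z([[47,228],[205,212],[215,382],[47,397]]),.052), cast(c,z([[108,265],[122,338]]),.084))
C=cast(c,[[163,263]],.03)[0];print(C)
print(go([C[0]-.03,C[1],.30],np.pi/2))
```

```text
[[0.534 0.418]
 [0.569 0.238]
 [0.376 0.201]
 [0.344 0.387]] [[0.494 0.331]
 [0.415 0.303]]
[0.453 0.312]
(array([ -0.015, -31.189,  -0.003, -66.252,  -9.437,  51.335]), np.float64(1.5707963267948966))
```

send_rows(series="0 -1.3 0 -3 -1 2.4 1; 0 -2.6 0 -6 -2 4.8 1; 0 -3.9 0 -9 -3 7.2 1; 0 -5.2 0 -12 -4 9.6 1; 0 -6.5 0 -15 -5 12 1; 0 -7.8 0 -18 -6 14.4 1; 0 -9.1 0 -21 -7 16.8 1; 0 -10.4 0 -24 -8 19.2 1; 0 -11.7 0 -27 -9 21.6 1; 0 -13 0 -30 -9.4 24 1", newtons=20)

```text
time_s: 0.93
ee_pos: [0.321, -0.1288, 0.3006]
eef_rot: [-1.572, -0.002, -0.011]
force: [1.7, -0.2, -0.0]
grip_width: 0.094
```

Run:
```python
from h import *
print(get_obs()["ee_pos"],get_obs()["eef_rot"],go([.42,.31,.30],1.75))
```

```text
[ 0.321 -0.129  0.301] [-1.572 -0.002 -0.011] (array([  0.022, -20.185,   0.005,   9.392,   0.042,  43.991]), np.float64(1.75))
```

send_rows(series="0 -1.3 0 1 0 4 1; 0 -2.6 0 2 0 8 1; 0 -3.9 0 3 0 12 1; 0 -5.2 0 4 0 16 1; 0 -6.5 0 5 0 20 1; 0 -7.8 0 6 0 24 1; 0 -9.1 0 7 0 28 1; 0 -10.4 0 8 0 32 1; 0 -11.7 0 9 0 36 1; 0 -13 0 9.4 0 40 1")

```text
time_s: 1.77
ee_pos: [0.4219, 0.2701, 0.2989]
eef_rot: [-1.571, 0.0, 1.124]
force: [1.6, -0.9, 0.3]
grip_width: 0.0939
```

Run:
```python
from h import *
print(get_obs()["ee_pos"],get_obs()["eef_rot"],go([.42,.31,.30],1.75))
```

```text
[0.422 0.27  0.299] [-1.571  0.     1.124] (array([-0.005, -7.177, -0.004,  3.513, -0.108,  1.892]), np.float64(1.75))
```

send_rows(series="0 -1.3 0 1 0 .5 1; 0 -2.6 0 2 0 1 1; 0 -3.9 0 3 0 1.5 1; 0 -5.2 0 3.5 0 1.9 1; 0 -6.5 0 3.5 0 1.9 1; 0 -7.2 0 3.5 0 1.9 1; 0 -7.2 0 3.5 0 1.9 1; 0 -7.2 0 3.5 0 1.9 1; 0 -7.2 0 3.5 0 1.9 1; 0 -7.2 0 3.5 0 1.9 1")

```text
time_s: 2.6
ee_pos: [0.4199, 0.3076, 0.2994]
eef_rot: [-1.571, 0.0, 1.744]
force: [0.5, 0.4, -0.3]
grip_width: 0.0937
```

Run:
```python
from h import *
c,im=snap("wrist","w1");print(get_obs()["ee_pos"],get_obs()["eef_rot"])
cv2.imwrite("pics/w1b.png",cv2.convertScaleAbs(cv2.resize(im,(800,600)),alpha=1.6))
```

```text
[0.42  0.308 0.299] [-1.571  0.     1.745]
```

View pics/w1b.png

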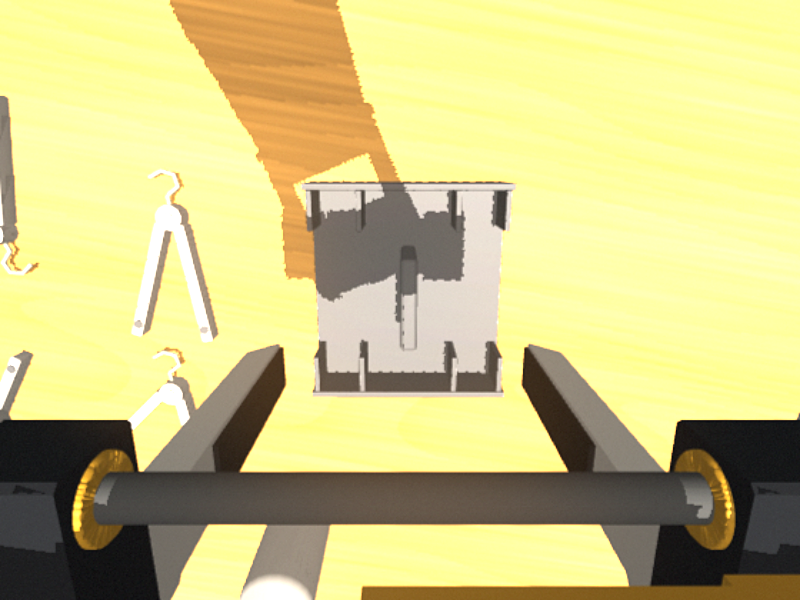

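Wrist view: the caddy rim corners are at about (304,186), (514,186), (503,394) and (314,394) in the 800-px view, with the fin top from (409,248) to (409,350). Now the caddy pose, and a plan for the nearest hanger (4).

```bash
cat >> h.py <<'E'
def find(near,z=.02,camn="top",im=None,c=None):
    """hanger component whose fitted hub is nearest the expected one"""
    if im is None: c,im=snap(camn,"cur_"+camn)
    m=mask(im);m=m if camn!="top" else m*(np.arange(420)[:,None]>120)
    n,l,st,ce=cv2.connectedComponentsWithStats(m);best=None
    for i in range(1,n):
        if not 150<st[i,4]<9000: continue
        ys,xs=np.nonzero(l==i);P=cast(c,np.c_[xs,ys],z)
        if np.ptp(P,axis=0).max()>.22 or np.hypot(*(P.mean(0)-near)).min()>.12: continue
        try:r=hanger(P,np.array(near))
        except Exception: continue
        if best is None or np.hypot(*(r[0]-near))<np.hypot(*(best[0]-near)): best=r
    return best
def grasp(r,s=.05,z=.25):
    """pose over the hanger, jaws across the V's bisector, s from the hub"""
    b=r[1]-r[2]/2;p=r[0]+s*np.array([np.cos(b),np.sin(b)])
    return go([*p,z],b+np.pi/2),p,b
E
python3 - <<'E'
from h import *
im=cv2.imread("pics/w1.png");c=cam("wrist")
q=cast(c,np.array([[304,186],[514,186],[503,394],[314,394]])*.7,.052);print(q,q.mean(0))
print(cast(c,np.array([[503,394],[314,394]])*.7,0))
f=cast(c,np.array([[409,248],[409,350]])*.7,.084);print(f,f.mean(0),np.arctan2(*(f[1]-f[0])[::-1]))
r=find([.48,-.08]);print(r,*grasp(r))
r=find([.43,.085]);print(r,*grasp(r))
print(find([.43,.085],camn="wrist",im=im,c=c))
E
```

```text
[[0.375 0.213]
 [0.344 0.39 ]
 [0.535 0.424]
 [0.566 0.246]] [0.455 0.318]
[[0.558 0.44 ]
 [0.593 0.24 ]]
[[0.407 0.309]
 [0.494 0.325]] [0.45  0.317] 0.1765537010388286
(array([ 0.476, -0.078], dtype=float32), np.float32(-2.6214437), np.float32(0.48424816)) (array([ -0.   ,  34.811,  -0.   , -39.426,   4.944,   6.15 ]), np.float32(-1.2927713)) [ 0.428 -0.091] -2.8635678
(array([0.428, 0.085], dtype=float32), np.float32(0.31810987), np.float32(0.46429956)) (array([  0.   ,   1.016,   0.   , -22.478,   4.946,  -1.918]), np.float32(1.6567565)) [0.478 0.09 ] 0.08596009
(array([0.426, 0.09 ], dtype=float32), np.float32(0.30183533), np.float32(0.4682191))
```

Wrist and top fits for hanger3 agree within 5 mm. Caddy: centre (0.453, 0.318), yaw 0.175. Hanger3 goes first.

send_rows(series="0 .2 0 -4 .9 -.3 1; 0 .4 0 -8 1.8 -.7 1; 0 .6 0 -12 2.7 -1 1; 0 .8 0 -16 3.6 -1.4 1; 0 1 0 -20 4.5 -1.7 1; 0 1 0 -22.5 6 -1.9 1; 0 1 0 -22.5 10 -1.9 1; 0 1 0 -22.5 14 -1.9 1; 0 1 0 -22.5 18 -1.9 1; 0 1 0 -22.5 20 -1.9 1")

```text
time_s: 3.58
ee_pos: [0.476, 0.089, 0.0954]
eef_rot: [-1.566, 0.0, 1.658]
force: [0.5, -1.0, -0.3]
grip_width: 0.0942
```

Run:
```python
from h import *
o=get_obs();print(o["ee_pos"],o["eef_rot"],go([.478,.091,.004],.086+np.pi/2))
c,im=snap("wrist","w2");cv2.imwrite("pics/w2b.png",cv2.convertScaleAbs(im,alpha=1.5))
```

```text
[0.476 0.089 0.095] [-1.566  0.     1.658] (array([-0.051,  0.011, -0.001,  0.187,  9.138, -0.258]), np.float64(1.6567963267948969))
```

View pics/w2b.png

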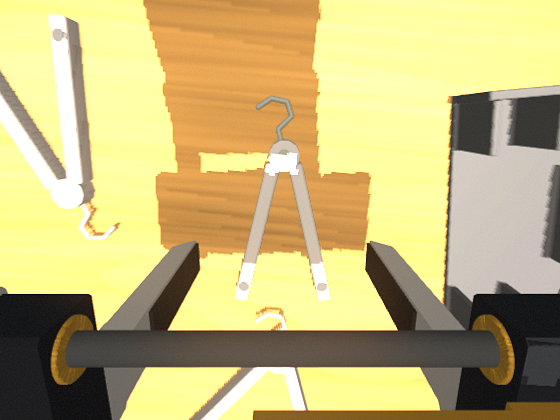

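Hanger3 is centred between the fingers (hub at (284,155), tips at (243,290) and (322,290)). I lower and squeeze.

send_rows(series="0 0 0 .2 3 -.2 1; 0 0 0 .2 6 -.2 1; 0 0 0 .2 8 -.2 1; 0 0 0 .2 9.1 -.2 1; 0 0 0 .2 9.1 -.2 1; 0 0 0 .2 9.1 -.2 0.2; 0 0 0 .2 9.1 -.2 -.2; 0 0 0 .2 9.1 -.2 -.5; 0 0 0 .2 9.1 -.2 -.8; 0 0 0 .2 9.1 -.2 -1")

```text
time_s: 4.47
ee_pos: [0.48, 0.0917, 0.0092]
eef_rot: [-1.572, -0.0, 1.659]
force: [-0.8, 0.5, -0.5]
grip_width: 0.0639
```

send_rows(series="0 0 0 0 0 0 -1; 0 0 0 0 0 0 -1; 0 0 0 0 0 0 -1; 0 0 0 0 0 0 -1; 0 0 0 0 0 0 -1; 0 0 0 0 0 0 -1; 0 0 0 0 0 0 -1; 0 0 0 0 0 0 -1; 0 0 0 0 0 0 -1; 0 0 0 0 0 0 -1", newtons=25)

```text
time_s: 5.3
ee_pos: [0.4797, 0.0917, 0.0085]
eef_rot: [-1.571, -0.0, 1.659]
force: [0.2, 0.9, 1.8]
grip_width: 0.0235
```

send_rows(series="0 0 0 0 -2 0 -1; 0 0 0 0 -4 0 -1; 0 0 0 0 -6 0 -1; 0 0 0 0 -9 0 -1; 0 0 0 0 -12 0 -1; 0 0 0 0 -12 0 -1; 0 0 0 0 -12 0 -1; 0 0 0 0 -12 0 -1; 0 0 0 0 -12 0 -1; 0 0 0 0 -12 0 -1")

```text
time_s: 6.13
ee_pos: [0.4791, 0.0916, 0.1272]
eef_rot: [-1.569, 0.0, 1.659]
force: [-0.0, 0.2, -1.1]
grip_width: 0.0234
```

Run:
```python
from h import *
C=np.array([.453,.318]);y=.175;Y=np.array([-np.sin(y),np.cos(y)]);X=np.array([np.cos(y),np.sin(y)])
b=C-.065*Y+.01*X;a=C+.065*Y+.01*X;print(a,b)
o=get_obs();print(o["ee_pos"],o["eef_rot"],go([*b,.125],y+np.pi/2))
c,im=snap("wrist","w3");cv2.imwrite("pics/w3b.png",cv2.convertScaleAbs(im,alpha=1.5))
```

```text
[0.452 0.384] [0.474 0.256]
[0.479 0.092 0.127] [-1.569  0.     1.659] (array([-0.025, -0.995,  0.   , 16.396,  0.221, -0.953]), np.float64(1.7457963267948968))
```

View pics/w3b.png

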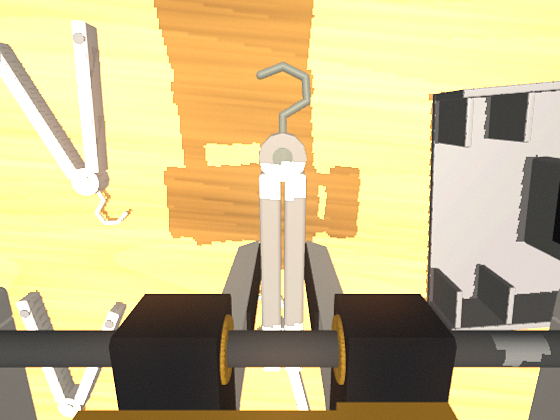

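Hanger3 is fully folded and held straight, hub at (283,157). I work out the in-hand offset and the drop pose.

```bash
cat >> h.py <<'E'
CY=.175;CC=np.array([.453,.318]);CX=np.array([np.cos(CY),np.sin(CY)]);CYv=np.array([-CX[1],CX[0]])
def place(hubpx,under,side,z):
    """hubpx: hub pixel in wrist view while held; under: TCP height over hanger underside"""
    o=get_obs();c=cam("wrist");p=np.array(o["ee_pos"]);hub=cast(c,hubpx,p[2]-under+.02)[0]
    zx=Ro.from_euler('xyz',o["eef_rot"]).as_matrix();d=hub-p[:2];s=d@zx[:2,2];lat=d@zx[:2,0]
    dirn=-np.sign(s)                      # tips lie along dirn*tool z
    print("hub along/lat mm",s*1e3,lat*1e3)
    yaw0=o["eef_rot"][2];q=np.arctan2(*(CC+side*.065*CYv)[::-1])
    # keep the present half-turn only if near; target tool yaw
    ty=CY+np.pi/2;ty=q+(ty-q+np.pi/2)%np.pi-np.pi/2
    tz=np.array([-np.sin(ty),np.cos(ty)]);tx=np.array([np.cos(ty),np.sin(ty)])
    t=CC+side*.065*CYv-tz*(s+dirn*.040)-tx*lat*0
    return go([*t,z],CY+np.pi/2)
E
python3 - <<'E'
from h import *
print(place([283,157],.0085,-1,.125))
E
```

```text
hub along/lat mm 57.55923281547031 -0.4259681654054014
(array([-0.022, -0.995,  0.001, 16.461,  0.235, -1.697]), np.float64(1.7457963267948968))
```

send_rows(series="0 -.2 0 3 0 -.3 -1; 0 -.4 0 6 0 -.6 -1; 0 -.6 0 9 0 -.9 -1; 0 -.8 0 12 0 -1.2 -1; 0 -1 0 15 0 -1.5 -1; 0 -1 0 16.5 0 -1.7 -1; 0 -1 0 16.5 0 -1.7 -1; 0 -1 0 16.5 1 -1.7 -1; 0 -1 0 16.5 3 -1.7 -1; 0 -1 0 16.5 5 -1.7 -1")

```text
time_s: 7.02
ee_pos: [0.4821, 0.2564, 0.0773]
eef_rot: [-1.571, 0.0, 1.745]
force: [-0.1, -0.6, -1.5]
grip_width: 0.0235
```

Run:
```python
from h import *
o=get_obs();print(o["ee_pos"],o["eef_rot"],go([.4665,.2567,.0155],CY+np.pi/2))
print(CC-.065*CYv+.0176*CX)
c,im=snap("wrist","w4");cv2.imwrite("pics/w4b.png",cv2.convertScaleAbs(im,alpha=1.5))
```

```text
[0.482 0.256 0.077] [-1.571  0.     1.745] (array([ 0.004, -0.005, -0.001,  0.298,  6.175,  1.535]), np.float64(1.7457963267948968))
[0.482 0.257]
```

View pics/w4b.png

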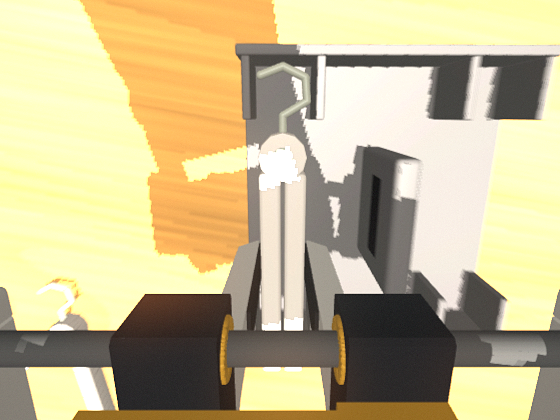

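Run:
```python
from h import *
c=cam("wrist");w=cast(c,[[285,57],[285,45],[252,90],[318,90]],.052)-CC
print((w@CX)*1e3,(w@CYv)*1e3)
h=cast(c,[[283,64]],.077-.0085+.01)-CC;print(h@CX*1e3,h@CYv*1e3)
```

```text
[-92.257 -98.261 -75.243 -75.195] [-65.404 -65.409 -83.806 -46.977]
[-84.894] [-66.533]
```

The bay's corner walls are at columns 252 and 318 and the hanger is centred at 283. The numbers give 7 mm or more clearance, so I lower and release.

send_rows(series="0 0 0 .1 2 .1 -1; 0 0 0 .1 4 .1 -1; 0 0 0 .1 5.5 .1 -1; 0 0 0 .1 6.2 .1 -1; 0 0 0 .1 6.2 .1 -1; 0 0 0 .1 6.2 .1 -1; 0 0 0 .1 6.2 .1 -.3; 0 0 0 .1 6.2 .1 -.1; 0 0 0 .1 6.2 .1 -.1; 0 0 0 .1 6.2 .1 -.1")

```text
time_s: 7.9
ee_pos: [0.4811, 0.2584, 0.0169]
eef_rot: [-1.571, -0.0, 1.746]
force: [0.3, 0.1, 0.7]
grip_width: 0.0416
```

send_rows(series="0 0 0 0 0 0 -.1; 0 0 0 0 -2 0 -.1; 0 0 0 0 -5 0 -.1; 0 0 0 0 -8 0 -.1; 0 0 0 0 -11 0 0; 0 0 0 0 -15 0 1; 0 0 0 0 -19 0 1; 0 0 0 0 -19 0 1; 0 0 0 0 -19 0 1; 0 0 0 0 -19 0 1")

```text
time_s: 8.73
ee_pos: [0.4806, 0.2582, 0.2057]
eef_rot: [-1.57, 0.0, 1.746]
force: [0.3, 0.7, 0.4]
grip_width: 0.077
```

Run:
```python
from h import *
o=get_obs();print(o["ee_pos"],o["eef_rot"])
c,im=snap("wrist","w5");cv2.imwrite("pics/w5b.png",cv2.convertScaleAbs(im,alpha=1.5))
c,im=snap("top","t5")
for n in([.608,.097],[.711,-.108],[.476,-.078]):
    r=find(n,im=im,c=c);g=grasp(r,.05,.12);print(r,g)
```

```text
[0.481 0.258 0.206] [-1.57   0.     1.746]
(array([0.608, 0.097], dtype=float32), np.float32(0.31962895), np.float32(0.9456456)) ((array([ -0.028,   3.766,  -0.012, -19.702,   8.461, -14.491]), np.float32(1.4176024)), array([0.657, 0.089], dtype=float32), np.float32(-0.15319383))
(array([ 0.711, -0.108], dtype=float32), np.float32(-2.900406), np.float32(0.60760736)) ((array([ -0.016, -33.272,   0.041, -38.933,   8.481, -11.478]), np.float32(-1.6334132)), array([ 0.661, -0.105], dtype=float32), np.float32(-3.2042096))
(array([ 0.473, -0.078], dtype=float32), np.float32(-2.609026), np.float32(0.49774408)) ((array([  0.009,  34.76 ,  -0.045, -33.474,   8.536,  11.534]), np.float32(-1.2871015)), array([ 0.425, -0.092], dtype=float32), np.float32(-2.857898))
```

View pics/w5b.png

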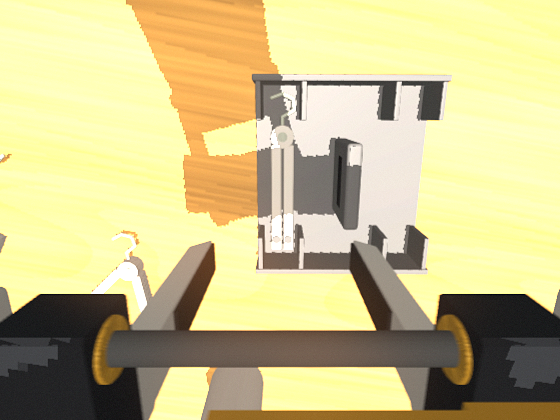

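Hanger3 lies folded and flat in the bay (hub at (283,135)), and nothing else has moved. Hanger1 is next; it goes on top.

send_rows(series="0 .6 0 -2.8 0 -2 1; 0 1.2 0 -5.6 0 -4 1; 0 1.8 0 -8.4 0 -6 .8; 0 2.4 0 -11.2 1 -8 .8; 0 3 0 -14 2 -10 .8; 0 3.6 0 -16.8 4 -12 .8; 0 3.8 0 -19.6 6 -14 .8; 0 3.8 0 -19.7 8.5 -14 .8; 0 3.8 0 -19.7 10 -14 .8; 0 3.8 0 -19.7 10 -14 .8")

```text
time_s: 9.67
ee_pos: [0.6511, 0.088, 0.1008]
eef_rot: [-1.563, 0.002, 1.414]
force: [0.3, -0.4, -1.6]
grip_width: 0.0846
```

Run:
```python
from h import *
o=get_obs();print(o["ee_pos"],o["eef_rot"])
c,im=snap("wrist","w6");r=find([.608,.097],camn="wrist",im=im,c=c);print(r, r and grasp(r,.05,.006))
r=find([.608,.097]);print(r,grasp(r,.05,.006))
cv2.imwrite("pics/w6b.png",cv2.convertScaleAbs(im,alpha=1.5))
```

```text
[0.651 0.088 0.101] [-1.563  0.002  1.414]
(array([0.607, 0.096], dtype=float32), np.float32(0.31715828), np.float32(0.9522858)) ((array([-0.058,  0.03 , -0.014,  0.071,  9.756, -0.526]), np.float32(1.411812)), array([0.657, 0.088], dtype=float32), np.float32(-0.15898463))Traceback (most recent call last):
  File "<stdin>", line 4, in <module>
  File "h.py", line 56, in grasp
    b=r[1]-r[2]/2;p=r[0]+s*np.array([np.cos(b),np.sin(b)])
      ~^^^
TypeError: 'NoneType' object is not subscriptable
```

send_rows(series="0 0 0 0 3 -.3 .8; 0 0 0 0 6 -.3 .8; 0 0 0 0 8.5 -.3 .8; 0 0 0 0 9.8 -.3 .8; 0 0 0 0 9.8 -.3 .8; 0 0 0 0 9.8 -.3 0.2; 0 0 0 0 9.8 -.3 -.2; 0 0 0 0 9.8 -.3 -.5; 0 0 0 0 9.8 -.3 -.8; 0 0 0 0 9.8 -.3 -1")

```text
time_s: 10.6
ee_pos: [0.6567, 0.0883, 0.0097]
eef_rot: [-1.573, -0.0, 1.415]
force: [0.0, -1.0, 1.5]
grip_width: 0.0547
```

send_rows(series="0 0 0 0 0 0 -1; 0 0 0 0 0 0 -1; 0 0 0 0 0 0 -1; 0 0 0 0 0 0 -1; 0 0 0 0 0 0 -1; 0 0 0 0 0 0 -1; 0 0 0 0 0 0 -1; 0 0 0 0 0 0 -1; 0 0 0 0 0 0 -1; 0 0 0 0 0 0 -1", newtons=25)

```text
time_s: 11.43
ee_pos: [0.6561, 0.0884, 0.0084]
eef_rot: [-1.571, -0.0, 1.415]
force: [-0.6, 1.6, 1.3]
grip_width: 0.0232
```

send_rows(series="0 0 0 0 -2 0 -1; 0 0 0 0 -4 0 -1; 0 0 0 0 -6 0 -1; 0 0 0 0 -9 0 -1; 0 0 0 0 -12 0 -1; 0 0 0 0 -14 0 -1; 0 0 0 0 -14 0 -1; 0 0 0 0 -14 0 -1; 0 0 0 0 -14 0 -1; 0 0 0 0 -14 0 -1")

```text
time_s: 12.27
ee_pos: [0.6554, 0.0882, 0.1464]
eef_rot: [-1.568, 0.001, 1.415]
force: [-0.7, -0.4, -0.3]
grip_width: 0.023
```

Run:
```python
from h import *
o=get_obs();print(o["ee_pos"],o["eef_rot"])
c,im=snap("wrist","w7")
h=cv2.cvtColor(im,cv2.COLOR_BGR2HSV);g=cv2.medianBlur(im[...,1],3)
m=mask(im)
for r in range(110,290,12):
    xs=np.nonzero(m[r,200:370])[0]+200;print(r,xs.min() if len(xs) else 0,xs.max() if len(xs) else 0,len(xs))
cc=cv2.HoughCircles(cv2.cvtColor(im,cv2.COLOR_BGR2GRAY)[100:220,220:350],cv2.HOUGH_GRADIENT,1,30,param1=80,param2=14,minRadius=15,maxRadius=30);print(cc)
```

```text
[0.655 0.088 0.146] [-1.568  0.001  1.415]
110 287 299 13
122 280 287 8
134 275 290 16
146 262 303 42
158 259 306 48
170 262 303 42
182 260 306 43
194 260 305 42
206 260 305 42
218 260 305 42
230 260 304 41
242 253 311 51
254 237 328 82
266 232 332 85
278 228 336 88
[[[63.5 60.5 26. ]
  [86.5 25.5 25. ]]]
```

Run:
```python
from h import *
print(place([283,158],.0084,-1,.10))
```

```text
hub along/lat mm 56.85999811670893 -0.5617249343415419
(array([-0.031, -3.795, -0.003, 13.954,  4.707, 19.86 ]), np.float64(1.7457963267948964))
```

send_rows(series="0 -.6 0 2 0 3 -1; 0 -1.2 0 4 0 6 -1; 0 -1.8 0 6 0 9 -1; 0 -2.4 0 8 0 12 -1; 0 -3 0 10 0 15 -1; 0 -3.6 0 12 0 18 -1; 0 -3.8 0 14 0 19.9 -1; 0 -3.8 0 14 2 19.9 -1; 0 -3.8 0 14 4.5 19.9 -1; 0 -3.8 0 14 4.5 19.9 -1")

```text
time_s: 13.15
ee_pos: [0.4789, 0.257, 0.0989]
eef_rot: [-1.564, 0.002, 1.747]
force: [0.5, -0.8, -1.8]
grip_width: 0.0234
```

Run:
```python
from h import *
t=CC-.065*CYv+.0169*CX
o=get_obs();print(o["ee_pos"],o["eef_rot"],t,go([*t,.036],CY+np.pi/2))
c,im=snap("wrist","w8")
m=mask(im)
for r in (100,146,158,170,210):
    xs=np.nonzero(np.diff(m[r,200:370].astype(int)))[0]+200;print(r,xs)
```

```text
[0.479 0.257 0.099] [-1.564  0.002  1.747] [0.481 0.257] (array([-0.079,  0.016, -0.021, -0.028,  6.288, -0.244]), np.float64(1.7457963267948964))
100 [244 251 256]
146 [247]
158 [247 355]
170 [248 354]
210 [249 352]
```

send_rows(series="0 0 0 0 2 0 -1; 0 0 0 0 4 0 -1; 0 0 0 0 5.5 0 -1; 0 0 0 0 6.3 0 -1; 0 0 0 0 6.3 0 -1; 0 0 0 0 6.3 0 -1; 0 0 0 0 6.3 0 -.3; 0 0 0 0 6.3 0 -.1; 0 0 0 0 6.3 0 -.1; 0 0 0 0 6.3 0 -.1")

```text
time_s: 14.03
ee_pos: [0.4816, 0.2577, 0.0411]
eef_rot: [-1.572, -0.0, 1.746]
force: [-0.8, 0.6, -0.1]
grip_width: 0.0418
```

send_rows(series="0 0 0 0 0 0 -.1; 0 0 0 0 -2 0 -.1; 0 0 0 0 -5 0 -.1; 0 0 0 0 -8 0 -.1; 0 0 0 0 -11 0 0; 0 0 0 0 -15 0 1; 0 0 0 0 -18 0 1; 0 0 0 0 -18 0 1; 0 0 0 0 -18 0 1; 0 0 0 0 -18 0 1")

```text
time_s: 14.87
ee_pos: [0.481, 0.2574, 0.2196]
eef_rot: [-1.57, 0.0, 1.746]
force: [0.3, 0.1, -0.2]
grip_width: 0.077
```

Run:
```python
from h import *
o=get_obs();print(o["ee_pos"],o["eef_rot"])
c,im=snap("wrist","w9");cv2.imwrite("pics/w9b.png",cv2.convertScaleAbs(im,alpha=1.5))
c,im=snap("top","t9")
for n in([.711,-.108],[.476,-.078]):
    r=find(n,im=im,c=c);g=grasp(r,.05,.12);print(r,g)
```

```text
[0.481 0.257 0.22 ] [-1.57   0.     1.746]
(array([ 0.712, -0.108], dtype=float32), np.float32(-2.8991184), np.float32(0.60254526)) ((array([ -0.014, -33.315,   0.038, -38.857,   9.895, -11.501]), np.float32(-1.6295947)), array([ 0.662, -0.105], dtype=float32), np.float32(-3.200391))
(array([ 0.473, -0.078], dtype=float32), np.float32(-2.6086607), np.float32(0.49983644)) ((array([  0.008,  34.768,  -0.041, -33.405,   9.945,  11.597]), np.float32(-1.2877824)), array([ 0.425, -0.092], dtype=float32), np.float32(-2.858579))
```

View pics/w9b.png

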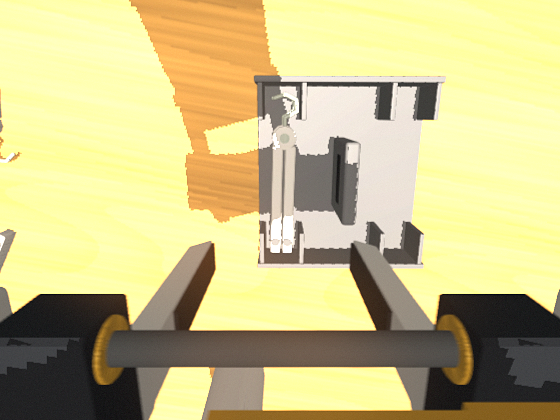

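Hanger1 is stacked on hanger3, flat in the bay (hub at (284,137)). Hanger4 is next, with the tool yaw kept near 1.85.

send_rows(series="0 -.2 0 -4 0 1.3 1; 0 -.4 0 -8 0 2.6 1; 0 -.6 0 -12 0 4 1; 0 -.8 0 -16 0 5.3 .8; 0 -1 0 -20 2 6.6 .8; 0 -1.2 0 -24 4 8 .8; 0 -1.2 0 -27.5 6 9.2 .8; 0 -1.2 0 -31 8 10.3 .8; 0 -1.2 0 -33.4 10 11.1 .8; 0 -1.2 0 -33.4 12 11.1 .8")

```text
time_s: 15.8
ee_pos: [0.4289, -0.0945, 0.0985]
eef_rot: [-1.569, -0.0, 1.847]
force: [0.9, 0.8, -0.5]
grip_width: 0.0844
```

Run:
```python
from h import *
o=get_obs();print(o["ee_pos"],o["eef_rot"])
r=find([.473,-.078],camn="wrist");print("wrist",r)
r=find([.473,-.078]);print("top",r)
cv2.imwrite("pics/w10b.png",cv2.convertScaleAbs(cv2.imread("pics/cur_wrist.png"),alpha=1.5))
```

```text
[ 0.429 -0.094  0.099] [-1.569 -0.     1.847]
wrist (array([ 0.466, -0.081], dtype=float32), np.float32(-2.6000097), np.float32(0.5048773))
top Noneh.py:26: RuntimeWarning: Mean of empty slice.
  d=P-hub;r=np.hypot(*d.T);far=(r>.05)&(r<.135);m=d[far].mean(0);m/=np.hypot(*m)
  ret = um.true_divide(
```

View pics/w10b.png

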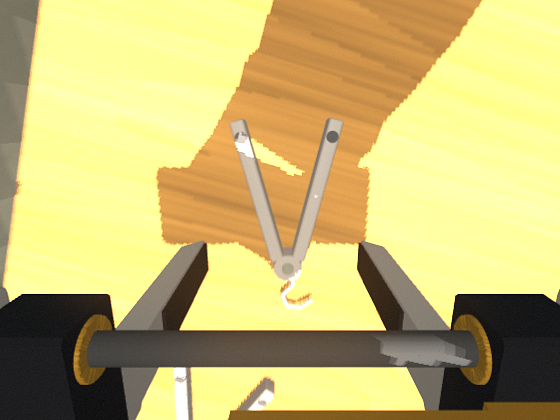

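The wrist view shows hanger4's hub at (288,267), with tips at (238,128) and (333,128).

Run:
```python
from h import *
c=cam("wrist");h,a,b=cast(c,[[288,267],[238,124],[333,124]],.02);print(h,a,b,np.hypot(*(a-h)))
m=(a+b)/2-h;m/=np.hypot(*m);bi=np.arctan2(m[1],m[0]);t=h+.052*m
o=get_obs();R=Ro.from_euler('xyz',o["eef_rot"]);print(o["ee_pos"],bi%np.pi+np.pi/2-np.pi*0,o["eef_rot"][2],R.inv().apply(np.r_[t,.004]-o["ee_pos"])*100)
```

```text
[ 0.466 -0.076] [ 0.368 -0.142] [ 0.349 -0.076] 0.11916755748597818
[ 0.428 -0.091  0.097] 1.867950369455433 1.8481828572277235 [0.296 9.321 1.028]
```

send_rows(series="0 -.2 0 .3 3 1 .8; 0 -.2 0 .3 6 1 .8; 0 -.2 0 .3 8.5 1 .8; 0 -.2 0 .3 9.3 1 .8; 0 -.2 0 .3 9.3 1 .8; 0 -.2 0 .3 9.3 1 0.2; 0 -.2 0 .3 9.3 1 -.2; 0 -.2 0 .3 9.3 1 -.5; 0 -.2 0 .3 9.3 1 -.8; 0 -.2 0 .3 9.3 1 -1")

```text
time_s: 16.73
ee_pos: [0.4203, -0.0907, 0.0082]
eef_rot: [-1.572, 0.001, 1.868]
force: [-0.6, -0.2, -0.3]
grip_width: 0.0548
```

send_rows(series="0 0 0 0 0 0 -1; 0 0 0 0 0 0 -1; 0 0 0 0 0 0 -1; 0 0 0 0 0 0 -1; 0 0 0 0 0 0 -1; 0 0 0 0 0 0 -1; 0 0 0 0 0 0 -1; 0 0 0 0 0 0 -1; 0 0 0 0 0 0 -1; 0 0 0 0 0 0 -1", newtons=25)

```text
time_s: 17.57
ee_pos: [0.4199, -0.0906, 0.0075]
eef_rot: [-1.571, 0.0, 1.868]
force: [0.1, -1.9, 2.7]
grip_width: 0.0229
```

send_rows(series="0 0 0 0 -2 0 -1; 0 0 0 0 -4 0 -1; 0 0 0 0 -6 0 -1; 0 0 0 0 -9 0 -1; 0 0 0 0 -12 0 -1; 0 0 0 0 -14 0 -1; 0 0 0 0 -14 0 -1; 0 0 0 0 -14 0 -1; 0 0 0 0 -14 0 -1; 0 0 0 0 -14 0 -1")

```text
time_s: 18.4
ee_pos: [0.4192, -0.0903, 0.146]
eef_rot: [-1.569, -0.001, 1.868]
force: [-0.7, -0.9, -1.4]
grip_width: 0.0232
```

Run:
```python
from h import *
o=get_obs();print(o["ee_pos"],o["eef_rot"])
c,im=snap("wrist","w11");m=mask(im)
for r in range(70,300,10):
    xs=np.nonzero(m[r,220:350])[0]+220;print(r,xs.min() if len(xs) else 0,xs.max() if len(xs) else 0,len(xs),end=" | ")
for r in range(120,150,3): print(r,c and cast(c,[[283,r]],o["ee_pos"][2]-.0085+.02)[0]-o["ee_pos"][:2])
```

```text
[ 0.419 -0.09   0.146] [-1.569 -0.001  1.868]
70 0 0 0 | 80 0 0 0 | 90 0 0 0 | 100 0 0 0 | 110 0 0 0 | 120 0 0 0 | 130 0 0 0 | 140 260 306 44 | 150 260 306 44 | 160 260 306 44 | 170 260 306 44 | 180 260 305 43 | 190 260 305 43 | 200 260 305 43 | 210 260 305 42 | 220 261 305 41 | 230 261 304 40 | 240 261 304 40 | 250 238 326 80 | 260 234 330 83 | 270 230 334 88 | 280 227 337 90 | 290 223 341 92 | 120 [-0.072 -0.022]
123 [-0.071 -0.022]
126 [-0.069 -0.022]
129 [-0.068 -0.021]
132 [-0.067 -0.021]
135 [-0.065 -0.02 ]
138 [-0.064 -0.02 ]
141 [-0.062 -0.019]
144 [-0.061 -0.019]
147 [-0.06  -0.019]
```

Run:
```python
from h import *
t=CC+.065*CYv-.016*CX;print(t,go([*t,.10],CY+np.pi/2))
```

```text
[0.426 0.379] (array([ -0.023,   1.404,   0.015,  44.696,   4.651, -14.41 ]), np.float64(1.7457963267948968))
```

send_rows(series="0 .2 0 3.7 0 -1.2 -1; 0 .4 0 7.4 0 -2.4 -1; 0 .6 0 11.1 0 -3.6 -1; 0 .8 0 14.8 0 -4.8 -1; 0 1 0 18.5 0 -6 -1; 0 1.2 0 22.2 0 -7.2 -1; 0 1.4 0 25.9 0 -8.4 -1; 0 1.4 0 29.6 0 -9.6 -1; 0 1.4 0 33.3 0 -10.8 -1; 0 1.4 0 37 0 -12 -1")

```text
time_s: 19.28
ee_pos: [0.4254, 0.3002, 0.1464]
eef_rot: [-1.569, 0.001, 1.746]
force: [0.4, 0.7, -0.1]
grip_width: 0.0232
```

send_rows(series="0 0 0 3 0 -.9 -1; 0 0 0 6 0 -1.8 -1; 0 0 0 7.5 0 -2.3 -1; 0 0 0 7.5 0 -2.3 -1; 0 0 0 7.5 2 -2.3 -1; 0 0 0 7.5 4 -2.3 -1; 0 0 0 7.5 5 -2.3 -1; 0 0 0 7.5 5 -2.3 -1; 0 0 0 7.5 5 -2.3 -1; 0 0 0 7.5 5 -2.3 -1")

```text
time_s: 20.12
ee_pos: [0.4361, 0.3762, 0.0984]
eef_rot: [-1.572, -0.0, 1.746]
force: [-0.2, 0.8, -0.6]
grip_width: 0.0237
```

Run:
```python
from h import *
t=CC+.065*CYv-.016*CX
o=get_obs();print(o["ee_pos"],o["eef_rot"],t,go([*t,.0145],CY+np.pi/2))
c,im=snap("wrist","w12");cv2.imwrite("pics/w12b.png",cv2.convertScaleAbs(im,alpha=1.5))
```

```text
[0.436 0.376 0.098] [-1.572 -0.     1.746] [0.426 0.379] (array([0.012, 0.002, 0.006, 0.468, 8.393, 0.961]), np.float64(1.7457963267948968))
```

View pics/w12b.png

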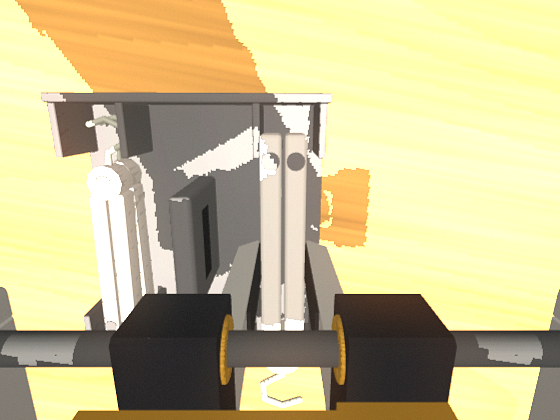

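Bay walls at columns 262 and 318 (middle 290) against the hanger at 283, so about 4.7 mm to shift, matching the computed correction. Correct, lower, release.

send_rows(series="0 0 0 .5 0 1 -1; 0 0 0 .5 1 1 -1; 0 0 0 .5 3 1 -1; 0 0 0 .5 6 1 -1; 0 0 0 .5 8 1 -1; 0 0 0 .5 8.5 1 -1; 0 0 0 .5 8.5 1 -1; 0 0 0 .5 8.5 1 -.3; 0 0 0 .5 8.5 1 -.1; 0 0 0 .5 8.5 1 -.1")

```text
time_s: 21.0
ee_pos: [0.4249, 0.3795, 0.0127]
eef_rot: [-1.571, -0.0, 1.746]
force: [-0.3, -0.4, 0.2]
grip_width: 0.0401
```

send_rows(series="0 0 0 0 0 0 -.1; 0 0 0 0 -2 0 -.1; 0 0 0 0 -5 0 -.1; 0 0 0 0 -8 0 -.1; 0 0 0 0 -11 0 0; 0 0 0 0 -15 0 1; 0 0 0 0 -18 0 1; 0 0 0 0 -18 0 1; 0 0 0 0 -18 0 1; 0 0 0 0 -18 0 1")

```text
time_s: 21.83
ee_pos: [0.4246, 0.3791, 0.1915]
eef_rot: [-1.57, 0.001, 1.746]
force: [0.4, 0.5, -0.4]
grip_width: 0.0768
```

Run:
```python
from h import *
o=get_obs();print(o["ee_pos"],o["eef_rot"])
c,im=snap("wrist","w13")
c,im=snap("top","t13");r=find([.711,-.108],im=im,c=c);b=r[1]-r[2]/2;print(r)
t=r[0]+.045*np.array([np.cos(b),np.sin(b)]);R=Ro.from_euler('xyz',o["eef_rot"])
print(b%np.pi+np.pi/2,(b+np.pi)%np.pi,t,R.inv().apply(np.r_[t,.10]-o["ee_pos"])*100)
x=cv2.resize(im[120:345,110:425],None,fx=2.5,fy=2.5,interpolation=cv2.INTER_CUBIC);cv2.imwrite("pics/t13b.png",cv2.convertScaleAbs(x,alpha=1.5))
```

```text
[0.425 0.379 0.192] [-1.57   0.001  1.746]
(array([ 0.711, -0.108], dtype=float32), np.float32(-2.8961935), np.float32(0.60828733))
4.6536446 3.0828483 [ 0.666 -0.105] [-51.914   9.163 -15.313]
```

View pics/w13.png

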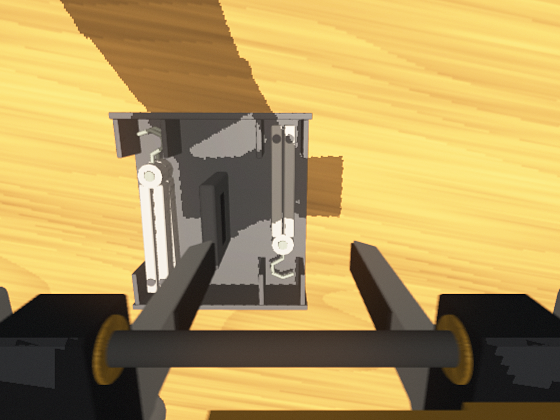

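Hanger4 is flat and folded in the second bay (hub at (282,244)). Now hanger2, unmoved.

send_rows(series="0 .3 0 -3.7 0 -1.1 1; 0 .6 0 -7.4 0 -2.2 1; 0 .9 0 -11.1 0 -3.3 1; 0 1.2 0 -14.8 0 -4.4 1; 0 1.5 0 -18.5 0 -5.5 .8; 0 1.8 0 -22.2 0 -6.6 .8; 0 2.1 0 -25.9 0 -7.7 .8; 0 2.4 0 -29.6 0 -8.8 .8; 0 2.7 0 -33.3 0 -9.9 .8; 0 2.7 0 -37 0 -11 .8")

```text
time_s: 22.77
ee_pos: [0.598, 0.0324, 0.1912]
eef_rot: [-1.569, 0.0, 1.509]
force: [0.6, 0.3, -0.5]
grip_width: 0.084
```

Run:
```python
from h import *
o=get_obs();R=Ro.from_euler('xyz',o["eef_rot"]);print(o["ee_pos"],o["eef_rot"],R.inv().apply(np.array([.666,-.105,.10])-o["ee_pos"])*100)
```

```text
[0.598 0.032 0.191] [-1.569  0.     1.509] [-13.289   9.103  -7.653]
```

send_rows(series="0 0 0 -2.6 0 -1.5 .8; 0 0 0 -5.2 0 -3 .8; 0 0 0 -7.8 0 -4.5 .8; 0 0 0 -10.4 0 -6 .8; 0 0 0 -13.3 1 -7.7 .8; 0 0 0 -13.3 4 -7.7 .8; 0 0 0 -13.3 7 -7.7 .8; 0 0 0 -13.3 9.1 -7.7 .8; 0 0 0 -13.3 9.1 -7.7 .8; 0 0 0 -13.3 9.1 -7.7 .8")

```text
time_s: 23.6
ee_pos: [0.6661, -0.103, 0.1001]
eef_rot: [-1.568, -0.0, 1.511]
force: [0.6, -0.6, 0.4]
grip_width: 0.0845
```

Run:
```python
from h import *
o=get_obs();print(o["ee_pos"],o["eef_rot"])
r=find([.711,-.108],camn="wrist");print("wrist",r)
b=r[1]-r[2]/2;t=r[0]+.047*np.array([np.cos(b),np.sin(b)]);R=Ro.from_euler('xyz',o["eef_rot"])
print((b+2*np.pi)%np.pi-np.pi/2,R.inv().apply(np.r_[t,.004]-o["ee_pos"])*100)
```

```text
[ 0.666 -0.103  0.1  ] [-1.568 -0.     1.511]
wrist (array([ 0.707, -0.109], dtype=float32), np.float32(-2.895231), np.float32(0.60133696))
1.5164896 [-0.424  9.613  0.518]h.py:26: RuntimeWarning: Mean of empty slice.
  d=P-hub;r=np.hypot(*d.T);far=(r>.05)&(r<.135);m=d[far].mean(0);m/=np.hypot(*m)
  ret = um.true_divide(
```

send_rows(series="0 0 0 -.3 3 .5 .8; 0 0 0 -.3 6 .5 .8; 0 0 0 -.3 8.5 .5 .8; 0 0 0 -.3 9.6 .5 .8; 0 0 0 -.3 9.6 .5 .8; 0 0 0 -.3 9.6 .5 0.2; 0 0 0 -.3 9.6 .5 -.2; 0 0 0 -.3 9.6 .5 -.5; 0 0 0 -.3 9.6 .5 -.8; 0 0 0 -.3 9.6 .5 -1")

```text
time_s: 24.48
ee_pos: [0.662, -0.1059, 0.0066]
eef_rot: [-1.572, 0.0, 1.511]
force: [-0.2, -0.2, 1.0]
grip_width: 0.055
```

send_rows(series="0 0 0 0 0 0 -1; 0 0 0 0 0 0 -1; 0 0 0 0 0 0 -1; 0 0 0 0 0 0 -1; 0 0 0 0 0 0 -1; 0 0 0 0 0 0 -1; 0 0 0 0 0 0 -1; 0 0 0 0 0 0 -1; 0 0 0 0 0 0 -1; 0 0 0 0 0 0 -1", newtons=25)

```text
time_s: 25.32
ee_pos: [0.6615, -0.1058, 0.0055]
eef_rot: [-1.571, -0.0, 1.511]
force: [-0.9, 0.1, 1.8]
grip_width: 0.0232
```

send_rows(series="0 0 0 0 -2 0 -1; 0 0 0 0 -4 0 -1; 0 0 0 0 -6 0 -1; 0 0 0 0 -9 0 -1; 0 0 0 0 -12 0 -1; 0 0 0 0 -14 0 -1; 0 0 0 0 -14 0 -1; 0 0 0 0 -14 0 -1; 0 0 0 0 -14 0 -1; 0 0 0 0 -14 0 -1")

```text
time_s: 26.15
ee_pos: [0.6609, -0.1057, 0.1434]
eef_rot: [-1.568, -0.0, 1.511]
force: [0.4, -0.5, -1.0]
grip_width: 0.0233
```

Run:
```python
from h import *
o=get_obs();print(o["ee_pos"],o["eef_rot"])
c,im=snap("wrist","w14");m=mask(im);tip=None
for r in range(90,250):
    w=m[r,230:340].sum()
    if tip is None and w>30: tip=r
    if r%15==0:
        xs=np.nonzero(m[r,220:350])[0]+220;print(r,xs.min() if len(xs) else 0,xs.max() if len(xs) else 0,w,end=" | ")
d=np.hypot(*(cast(c,[[283,tip]],o["ee_pos"][2]-.0082+.02)[0]-o["ee_pos"][:2]));off=.125-d-.04;print(tip,d,off)
t=CC+.065*CYv-off*CX;print(t,go([*t,.10],CY+np.pi/2))
```

```text
[ 0.661 -0.106  0.143] [-1.568 -0.     1.511]
90 0 0 0 | 105 0 0 0 | 120 0 0 0 | 135 257 305 46 | 150 258 305 45 | 165 258 305 45 | 180 258 305 44 | 195 259 304 42 | 210 259 304 43 | 225 260 304 42 | 240 260 304 41 | 129 0.07081229555419719 0.014187704445802814
[0.428 0.38 ] (array([-0.03 , -2.696,  0.009, 47.029,  4.449, 26.189]), np.float64(1.7457963267948968))
```

send_rows(series="0 -.3 0 3 0 2 -1; 0 -.6 0 6 0 4 -1; 0 -.9 0 9 0 6 -1; 0 -1.2 0 12 0 8 -1; 0 -1.5 0 15 0 10 -1; 0 -1.8 0 18 0 12 -1; 0 -2.1 0 21 0 14 -1; 0 -2.4 0 24 0 16 -1; 0 -2.7 0 27 0 18 -1; 0 -2.7 0 30 0 20 -1")

```text
time_s: 27.03
ee_pos: [0.4785, 0.2068, 0.1447]
eef_rot: [-1.57, 0.0, 1.748]
force: [0.9, -0.2, 0.5]
grip_width: 0.0233
```

Run:
```python
from h import *
t=CC+.065*CYv-.0145*CX;o=get_obs();print(o["ee_pos"],t,go([*t,.10],CY+np.pi/2))
```

```text
[0.479 0.207 0.145] [0.427 0.379] (array([-0.014,  0.023, -0.002, 17.897,  4.467,  1.985]), np.float64(1.7457963267948968))
```

send_rows(series="0 0 0 3 0 .3 -1; 0 0 0 6 0 .6 -1; 0 0 0 9 0 1 -1; 0 0 0 12 0 1.3 -1; 0 0 0 15 0 1.7 -1; 0 0 0 17.6 0 2 -1; 0 0 0 17.6 2 2 -1; 0 0 0 17.6 4.5 2 -1; 0 0 0 17.6 4.5 2 -1; 0 0 0 17.6 4.5 2 -1")

```text
time_s: 27.87
ee_pos: [0.4289, 0.375, 0.0993]
eef_rot: [-1.568, 0.002, 1.746]
force: [0.6, 0.3, -0.7]
grip_width: 0.0235
```

Run:
```python
from h import *
c,im=snap("wrist","w15")
t=CC+.065*CYv-.0145*CX;o=get_obs();print(o["ee_pos"],t,go([*t,.0325],CY+np.pi/2))
```

```text
[0.43  0.375 0.101] [0.427 0.379] (array([-0.007,  0.001, -0.003,  0.449,  6.826,  0.142]), np.float64(1.7457963267948968))
```

send_rows(series="0 0 0 .4 0 .1 -1; 0 0 0 .4 1 .1 -1; 0 0 0 .4 3 .1 -1; 0 0 0 .4 5 .1 -1; 0 0 0 .4 6.5 .1 -1; 0 0 0 .4 6.8 .1 -1; 0 0 0 .4 6.8 .1 -1; 0 0 0 .4 6.8 .1 -.3; 0 0 0 .4 6.8 .1 -.1; 0 0 0 .4 6.8 .1 -.1")

```text
time_s: 28.75
ee_pos: [0.4281, 0.3794, 0.033]
eef_rot: [-1.572, -0.001, 1.746]
force: [1.5, 0.5, 0.1]
grip_width: 0.0394
```

send_rows(series="0 0 0 0 0 0 -.1; 0 0 0 0 -2 0 -.1; 0 0 0 0 -5 0 -.1; 0 0 0 0 -8 0 -.1; 0 0 0 0 -11 0 0; 0 0 0 0 -15 0 1; 0 0 0 0 -20 0 1; 0 0 0 -3 -20 0 1; 0 0 0 -6 -20 0 1; 0 0 0 -6 -20 0 1")

```text
time_s: 29.58
ee_pos: [0.4392, 0.3171, 0.2339]
eef_rot: [-1.573, -0.0, 1.744]
force: [0.2, 0.2, -0.2]
grip_width: 0.0767
```

Run:
```python
from h import *
o=get_obs();print(o["ee_pos"],o["eef_rot"])
c,w=snap("wrist","w16");c,im=snap("top","t16")
x=cv2.resize(im[215:345,340:440],(400,520),interpolation=cv2.INTER_CUBIC)
w=cv2.resize(w[40:330,60:420],(400,322))
out=np.zeros((520,800,3),np.uint8);out[:,:400]=x;out[:322,400:]=w;cv2.imwrite("pics/c16.png",cv2.convertScaleAbs(out,alpha=1.4))
h=cv2.cvtColor(im,cv2.COLOR_BGR2HSV)
m=((h[...,1]<75)&(h[...,2]>60)).astype(np.uint8);n,l,st,ce=cv2.connectedComponentsWithStats(m);i=l[305,396];print(st[i],np.unique(h[...,2][l==i]//10,return_counts=True))
```

```text
[0.439 0.317 0.234] [-1.573 -0.     1.744]
[ 373  225   41  114 3778] (array([ 6,  7,  8,  9, 10, 11, 12, 13, 14, 15, 16], dtype=uint8), array([ 144,  183,   97,   22,   44,  114,   71, 2268,  308,   91,  436]))
```

View pics/c16.png

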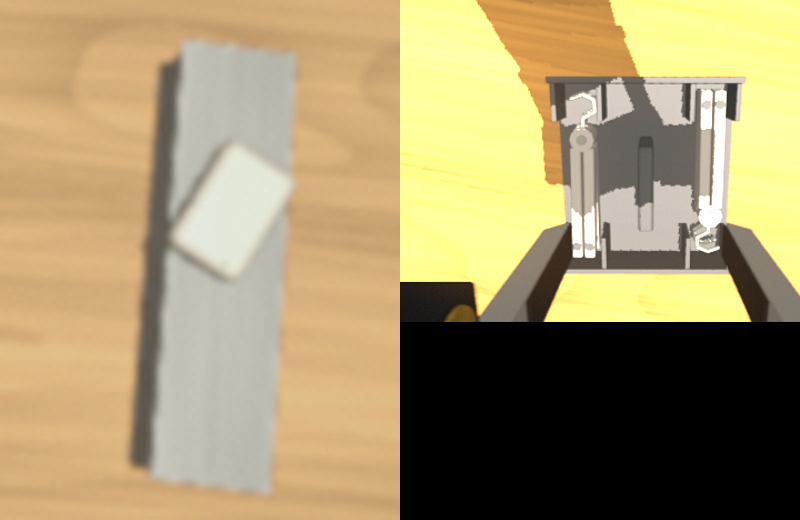

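All four hangers are packed (left bay hub (582,140), right bay hub (710,215) in the crop). Ledge top corners and soap corners can be read from the left crop; compute soap and ledge poses.

Run:
```python
from h import *
c=cam("top");im=cv2.imread("pics/t16.png");f=lambda p:np.array(p)/4+[340,215]-.4
L=cast(c,f([[182,42],[296,53],[271,493],[150,478]]),.09);print(L,L.mean(0))
d=(L[0]+L[1]-L[2]-L[3])/2;print("ledge len",np.hypot(*d),"yaw",np.arctan2(d[1],d[0]), "w",np.hypot(*(L[0]-L[1])),np.hypot(*(L[2]-L[3])))
S=cast(c,f([[235,142],[293,183],[232,280],[170,238]]),.118);s=S.mean(0)
print("soap",s,[(np.hypot(*e),np.arctan2(e[1],e[0])) for e in (S[0]-S[1],S[0]-S[3])])
h=cv2.cvtColor(im,cv2.COLOR_BGR2HSV);m=((h[...,1]<60)&(h[...,2]>=148)).astype(np.uint8);m[:,:375]=0;m[:,420:]=0;m[:225]=0;m[330:]=0
n,l,st,ce=cv2.connectedComponentsWithStats(m);i=1+np.argmax(st[1:,4]);ys,xs=np.nonzero(l==i);P=cast(c,np.c_[xs,ys],.118)
r=cv2.minAreaRect((P*1000).astype(np.float32));print(r,st[i])
pot=cast(c,[[362,169]],.05);bot=cast(c,[[196,164]],.05);print(pot,bot)
o=get_obs();R=Ro.from_euler('xyz',o["eef_rot"]);print(R.inv().apply(np.r_[s+[-.03,0],.30]-o["ee_pos"])*100)
```

```text
[[ 0.608 -0.313]
 [ 0.607 -0.393]
 [ 0.308 -0.381]
 [ 0.31  -0.3  ]] [ 0.458 -0.347]
ledge len 0.2987741628988694 yaw -0.04063211528783919 w 0.08011737197927193 0.08053687487871926
soap [ 0.49  -0.343] [(np.float64(0.04654379631739718), np.float64(1.0179829805923108)), (np.float64(0.08018525038658932), np.float64(-0.5490602965194493))]
((491.38482666015625, -344.9988098144531), (49.4381103515625, 80.96971130371094), 60.52529525756836) [384 251  30  33 534]
[[ 0.782 -0.249]] [[0.755 0.25 ]]
[-65.604  -6.743   9.367]
```

send_rows(series="0 .9 0 -4 0 .4 1; 0 1.8 0 -8 0 .8 1; 0 2.7 0 -12 0 1.1 1; 0 3.6 0 -16 0 1.5 1; 0 4.5 0 -20 0 1.9 1; 0 5.4 0 -24 0 2.3 1; 0 6.3 0 -28 0 2.6 1; 0 7.2 0 -32 0 3 1; 0 8.1 0 -36 0 3.4 1; 0 8.3 0 -40 0 3.8 1")

```text
time_s: 30.52
ee_pos: [0.4708, -0.0816, 0.2324]
eef_rot: [-1.571, -0.0, 1.018]
force: [1.8, 0.3, 0.2]
grip_width: 0.0938
```

Run:
```python
from h import *
o=get_obs();R=Ro.from_euler('xyz',o["eef_rot"]);print(o["ee_pos"],o["eef_rot"],R.inv().apply(np.array([.491,-.344,.20])-o["ee_pos"])*100)
```

```text
[ 0.471 -0.082  0.232] [-1.571 -0.     1.018] [-21.273   3.241 -15.496]
```

send_rows(series="0 0 0 -3 0 -2.2 1; 0 0 0 -6 0 -4.4 1; 0 0 0 -9 0 -6.6 1; 0 0 0 -12 0 -8.8 1; 0 0 0 -15 0 -11 1; 0 0 0 -18 0 -13.2 1; 0 0 0 -21 1.5 -15.3 1; 0 0 0 -21 3.2 -15.3 .8; 0 0 0 -21 3.2 -15.3 .8; 0 0 0 -21 3.2 -15.3 .8")

```text
time_s: 31.35
ee_pos: [0.4919, -0.3384, 0.1997]
eef_rot: [-1.569, -0.001, 1.022]
force: [-0.3, -0.1, 0.8]
grip_width: 0.0848
```

Run:
```python
from h import *
o=get_obs();R=Ro.from_euler('xyz',o["eef_rot"]);print(o["ee_pos"],o["eef_rot"])
c,im=snap("wrist","w17");h=cv2.cvtColor(im,cv2.COLOR_BGR2HSV)
m=((h[...,1]<60)&(h[...,2]>150)).astype(np.uint8);m[300:]=0
n,l,st,ce=cv2.connectedComponentsWithStats(m);print([(list(s),e.round()) for s,e in zip(st[1:],ce[1:]) if s[4]>800])
cv2.imwrite("pics/w17b.png",cv2.convertScaleAbs(im,alpha=1.2))
```

```text
[ 0.492 -0.338  0.2  ] [-1.569 -0.001  1.022]
[([np.int32(111), np.int32(0), np.int32(92), np.int32(175), np.int32(8419)], array([168.,  67.])), ([np.int32(217), np.int32(145), np.int32(92), np.int32(115), np.int32(6064)], array([267., 196.])), ([np.int32(253), np.int32(253), np.int32(116), np.int32(47), np.int32(3524)], array([314., 281.]))]
```

View pics/w17b.png

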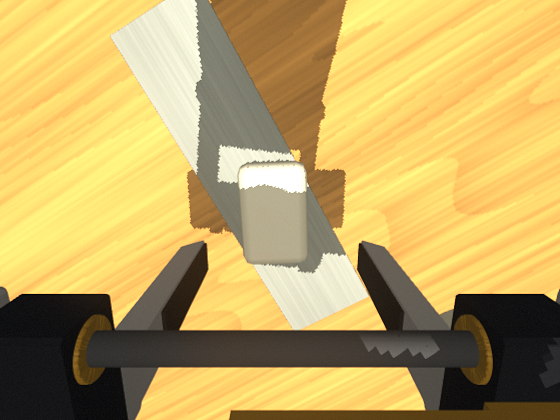

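The soap spans columns 239–306, rows 162–264, aligned with the jaws. The ledge end corners are at (370,297) and (298,330).

Run:
```python
from h import *
c=cam("wrist");s=cast(c,[[272.5,213]],.118)[0];print(s,cast(c,[[369,297],[298,330]],.09))
o=get_obs();R=Ro.from_euler('xyz',o["eef_rot"]);print(o["ee_pos"],R.inv().apply(np.r_[s,.098]-o["ee_pos"])*100)
a=cast(c,[[250,162],[296,162],[253,264],[302,264]],.118);print(np.hypot(*(a[0]-a[2])))
```

```text
[ 0.486 -0.345] [[ 0.61  -0.315]
 [ 0.606 -0.391]]
[ 0.492 -0.338  0.201] [-0.884 10.292  0.18 ]
0.08484891917390987
```

send_rows(series="0 0 0 -.9 3 .2 .8; 0 0 0 -.9 6 .2 .8; 0 0 0 -.9 8.5 .2 .8; 0 0 0 -.9 10 .2 .8; 0 0 0 -.9 10.1 .2 .8; 0 0 0 -.9 10.1 .2 .4; 0 0 0 -.9 10.1 .2 .2; 0 0 0 -.9 10.1 .2 -.2; 0 0 0 -.9 10.1 .2 -.5; 0 0 0 -.9 10.1 .2 -.5", newtons=25)

```text
time_s: 32.23
ee_pos: [0.4857, -0.346, 0.1005]
eef_rot: [-1.572, -0.0, 1.022]
force: [0.5, 1.2, 9.8]
grip_width: 0.0549
```

send_rows(series="0 0 0 0 0 0 -.5; 0 0 0 0 0 0 -.5; 0 0 0 0 0 0 -.5; 0 0 0 0 0 0 -.5; 0 0 0 0 -2 0 -.5; 0 0 0 0 -4 0 -.5; 0 0 0 0 -7 0 -.5; 0 0 0 0 -8 0 -.5; 0 0 0 0 -8 0 -.5; 0 0 0 0 -8 0 -.5")

```text
time_s: 33.07
ee_pos: [0.4851, -0.3458, 0.1786]
eef_rot: [-1.57, -0.0, 1.022]
force: [0.4, 0.6, -2.1]
grip_width: 0.055
```

send_rows(series="0 0 0 3 0 2.1 -.5; 0 0 0 6 0 4.2 -.5; 0 0 0 9 0 6.3 -.5; 0 0 0 12 0 8.4 -.5; 0 0 0 15 0 10.5 -.5; 0 0 0 18 0 12.6 -.5; 0 0 0 21 1 14.7 -.5; 0 0 0 23.5 4 16.3 -.5; 0 0 0 23.5 7 16.3 -.5; 0 0 0 23.5 10 16.3 -.5")

```text
time_s: 33.9
ee_pos: [0.4677, -0.0587, 0.0769]
eef_rot: [-1.569, 0.0, 1.025]
force: [0.2, -0.3, -2.7]
grip_width: 0.0548
```

send_rows(series="0 0 0 0 3 0 -.5; 0 0 0 0 5 0 -.5; 0 0 0 0 6 0 -.5; 0 0 0 0 6.5 0 -.5; 0 0 0 0 6.5 0 -.5; 0 0 0 0 6.5 0 -.5; 0 0 0 0 6.5 0 -.5; 0 0 0 0 6.5 0 .3; 0 0 0 0 6.5 0 .6; 0 0 0 0 6.5 0 .6")

```text
time_s: 34.73
ee_pos: [0.4692, -0.0605, 0.0151]
eef_rot: [-1.572, -0.0, 1.022]
force: [1.2, 0.1, 1.0]
grip_width: 0.0717
```

send_rows(series="0 0 0 0 0 0 .6; 0 0 0 0 -3 0 .6; 0 0 0 0 -6 0 .6; 0 0 0 0 -9 0 .6; 0 0 0 0 -13 0 .6; 0 0 0 0 -17 0 .6; 0 0 0 0 -21 0 .6; 0 0 0 0 -21 0 .6; 0 0 0 0 -21 0 .6; 0 0 0 0 -21 0 .6")

```text
time_s: 35.57
ee_pos: [0.4685, -0.0604, 0.2237]
eef_rot: [-1.57, 0.0, 1.022]
force: [-0.6, 0.3, -0.6]
grip_width: 0.0751
```

Run:
```python
from h import *
o=get_obs();R=Ro.from_euler('xyz',o["eef_rot"]);print(o["ee_pos"],o["eef_rot"])
t=[*(CC-.03*CX),.28];print(R.inv().apply(np.array(t)-o["ee_pos"])*100)
c,im=snap("top","t18")
```

```text
[ 0.468 -0.06   0.224] [-1.57   0.     1.022]
[29.482 -5.623 23.314]
```

send_rows(series="0 -.9 0 3 0 2.4 .6; 0 -1.8 0 6 -1 4.8 .6; 0 -2.7 0 9 -2 7.2 .6; 0 -3.6 0 12 -3 9.6 .6; 0 -4.5 0 15 -4 12 .6; 0 -5.4 0 18 -4 14.4 .6; 0 -6.3 0 21 -4 16.8 .6; 0 -7.2 0 24 -4 19.2 .6; 0 -8.1 0 27 -4 21.6 .6; 0 -8.3 0 29.5 -4 23.3 .6")

```text
time_s: 36.45
ee_pos: [0.4226, 0.3152, 0.2627]
eef_rot: [-1.568, 0.001, 1.752]
force: [-0.1, -0.2, 0.1]
grip_width: 0.0754
```

send_rows(series="0 0 0 0 0 0 .6; 0 0 0 0 0 0 .6; 0 0 0 0 0 0 .6; 0 0 0 0 0 0 .4; 0 0 0 0 0 0 .2; 0 0 0 0 0 0 .2; 0 0 0 0 0 0 .2; 0 0 0 0 0 0 .2; 0 0 0 0 0 0 .2; 0 0 0 0 0 0 .2")

```text
time_s: 37.28
ee_pos: [0.424, 0.3127, 0.2645]
eef_rot: [-1.571, -0.0, 1.746]
force: [-0.4, 0.2, -0.1]
grip_width: 0.0561
```

Run:
```python
from h import *
c,im=snap("wrist","w19");o=get_obs();print(o["ee_pos"],o["eef_rot"])
t=cv2.imread("pics/t18.png")[140:345,110:425]
out=np.zeros((500,800,3),np.uint8);out[:350,:400]=cv2.convertScaleAbs(cv2.resize(im[30:310,120:440],(400,350)),alpha=1.5);out[:260,400:]=cv2.convertScaleAbs(cv2.resize(t,(400,260)),alpha=1.4)
cv2.imwrite("pics/c19.png",out)
```

```text
[0.424 0.313 0.264] [-1.571 -0.     1.746]
```

View pics/c19.png

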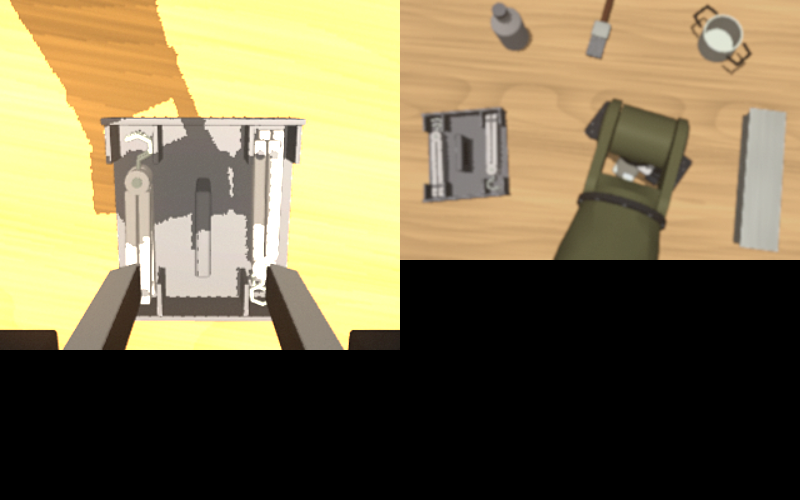

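The fin top sits at wrist pixels (282,172)–(282,252), the hangers are flat, and the soap is off the ledge.

Run:
```python
from h import *
c=cam("wrist");f=cast(c,[[282.4,172],[282.4,251.6]],.084);print(f,f.mean(0),np.hypot(*(f[1]-f[0])))
o=get_obs();R=Ro.from_euler('xyz',o["eef_rot"]);p=f.mean(0)
print(R.inv().apply(np.r_[p,.047]-o["ee_pos"])*100)
```

```text
[[0.404 0.309]
 [0.493 0.325]] [0.449 0.317] 0.09059982430687057
[-0.049 21.746 -2.523]
```

send_rows(series="0 0 0 0 3 -1 .2; 0 0 0 0 6 -2 .2; 0 0 0 0 9 -3 .2; 0 0 0 0 12 -3 .2; 0 0 0 0 15 -3 .2; 0 0 0 0 18 -3 .2; 0 0 0 0 20 -3 .2; 0 0 0 0 21 -3 .2; 0 0 0 0 21.9 -3 .2; 0 0 0 0 21.9 -3 .2")

```text
time_s: 38.17
ee_pos: [0.4532, 0.3179, 0.0446]
eef_rot: [-1.57, 0.0, 1.746]
force: [-0.4, 0.2, 0.2]
grip_width: 0.0565
```

send_rows(series="0 0 0 0 0 0 -.2; 0 0 0 0 0 0 -.6; 0 0 0 0 0 0 -1; 0 0 0 0 0 0 -1; 0 0 0 0 0 0 -1; 0 0 0 0 0 0 -1; 0 0 0 0 0 0 -1; 0 0 0 0 0 0 -1; 0 0 0 0 0 0 -1; 0 0 0 0 0 0 -1", newtons=60)

```text
time_s: 39.0
ee_pos: [0.4536, 0.3181, 0.0456]
eef_rot: [-1.571, -0.0, 1.746]
force: [-1.4, -1.4, 4.4]
grip_width: 0.0134
```

send_rows(series="0 0 0 0 -.5 0 -1; 0 0 0 0 -1 0 -1; 0 0 0 0 -2 0 -1; 0 0 0 0 -3 0 -1; 0 0 0 0 -3 0 -1; 0 0 0 0 -3 0 -1; 0 0 0 0 -3 0 -1; 0 0 0 0 -3 0 -1; 0 0 0 0 -3 0 -1; 0 0 0 0 -3 0 -1")

```text
time_s: 39.83
ee_pos: [0.4534, 0.318, 0.0751]
eef_rot: [-1.57, 0.0, 1.746]
force: [0.1, 0.8, -7.3]
grip_width: 0.0138
```

Run:
```python
from h import *
o=get_obs();print(o["ee_pos"],o["eef_rot"],o["force"],o["moment"])
```

```text
[0.453 0.318 0.075] [-1.57   0.     1.746] [ 0.06   0.818 -7.346] [ 0.068 -0.089  0.047]
```

send_rows(series="0 0 0 0 -.5 0 -1; 0 0 0 0 -1.5 0 -1; 0 0 0 0 -3 0 -1; 0 0 0 0 -5 0 -1; 0 0 0 0 -7 0 -1; 0 0 0 0 -9 0 -1; 0 0 0 0 -10 0 -1; 0 0 0 0 -10.5 0 -1; 0 0 0 0 -10.5 0 -1; 0 0 0 0 -10.5 0 -1")

```text
time_s: 40.67
ee_pos: [0.4532, 0.3179, 0.1797]
eef_rot: [-1.57, 0.0, 1.746]
force: [0.2, -1.1, -7.9]
grip_width: 0.0138
```

send_rows(series="0 .1 0 -.5 0 .1 -1; 0 .2 0 -1.5 0 .3 -1; 0 .3 0 -3 0 .5 -1; 0 .4 0 -5 0 .8 -1; 0 .6 0 -7.5 0 1.3 -1; 0 .8 0 -10 0 1.7 -1; 0 1 0 -12.5 0 2.1 -1; 0 1.1 0 -15 0 2.5 -1; 0 1.2 0 -17.5 0 3 -1; 0 1.25 0 -20 0 3.4 -1")

```text
time_s: 41.5
ee_pos: [0.4542, 0.1132, 0.1799]
eef_rot: [-1.57, 0.0, 1.636]
force: [0.2, 0.8, -7.6]
grip_width: 0.0138
```

Run:
```python
from h import *
o=get_obs();R=Ro.from_euler('xyz',o["eef_rot"]);print(o["ee_pos"],o["eef_rot"],o["force"],o["grip_width"],R.inv().apply(np.array([.458,-.347,.175])-o["ee_pos"])*100,(o["eef_rot"][2]-1.531)/np.radians(5))
```

```text
[0.454 0.113 0.18 ] [-1.57   0.     1.636] [ 0.15   0.816 -7.575] 0.013762579080531797 [-45.951   0.507   2.608] 1.201543057460902
```

send_rows(series="0 .1 0 -2 0 .1 -1; 0 .2 0 -4.5 0 .3 -1; 0 .3 0 -7 0 .4 -1; 0 .4 0 -9.5 0 .5 -1; 0 .6 0 -12 0 .7 -1; 0 .8 0 -14.5 0 .8 -1; 0 1 0 -17 0 1 -1; 0 1.1 0 -19.5 0 1.1 -1; 0 1.2 0 -22 0 1.3 -1; 0 1.2 0 -24 0 1.4 -1")

```text
time_s: 42.33
ee_pos: [0.4558, -0.1273, 0.18]
eef_rot: [-1.57, 0.0, 1.53]
force: [-0.6, 0.2, -7.4]
grip_width: 0.0137
```

send_rows(series="0 0 0 -2.5 0 0 -1; 0 0 0 -5 0 0 -1; 0 0 0 -7.5 0 0 -1; 0 0 0 -10 0 0 -1; 0 0 0 -12.5 0 0 -1; 0 0 0 -14.5 0 0 -1; 0 0 0 -16 0 0 -1; 0 0 0 -17 0 0 -1; 0 0 0 -17.5 0 0 -1; 0 0 0 -17.5 0 0 -1")

```text
time_s: 43.17
ee_pos: [0.4499, -0.3005, 0.1802]
eef_rot: [-1.57, -0.0, 1.532]
force: [0.8, -0.3, -7.1]
grip_width: 0.0136
```

Run:
```python
from h import *
o=get_obs();R=Ro.from_euler('xyz',o["eef_rot"]);print(o["ee_pos"],o["eef_rot"],o["force"],o["grip_width"],R.inv().apply(np.array([.458,-.347,.175])-o["ee_pos"])*100,(o["eef_rot"][2]-1.531)/np.radians(5))
```

```text
[ 0.45 -0.3   0.18] [-1.57  -0.     1.532] [ 0.77  -0.348 -7.147] 0.013550678068514675 [-4.617  0.514 -0.992] 0.0076868549735852
```

send_rows(series="0 0 0 -1 0 -.2 -1; 0 0 0 -2 0 -.5 -1; 0 0 0 -3 0 -.8 -1; 0 0 0 -4 0 -1 -1; 0 0 0 -4.6 0 -1 -1; 0 0 0 -4.6 0 -1 -1; 0 0 0 -4.6 1 -1 -1; 0 0 0 -4.6 2 -1 -1; 0 0 0 -4.6 3 -1 -1; 0 0 0 -4.6 3.5 -1 -1")

```text
time_s: 44.0
ee_pos: [0.4578, -0.3456, 0.1431]
eef_rot: [-1.569, -0.002, 1.533]
force: [0.2, 0.7, -7.5]
grip_width: 0.0138
```

Run:
```python
from h import *
c,im=snap("scene","s20");o=get_obs();R=Ro.from_euler('xyz',o["eef_rot"]);print(o["ee_pos"],o["eef_rot"],o["force"],o["moment"],R.inv().apply(np.array([.458,-.347,.1356])-o["ee_pos"])*100)
```

```text
[ 0.458 -0.346  0.143] [-1.568 -0.002  1.533] [ 0.234  0.214 -9.461] [ 0.125 -0.117 -0.005] [-0.145  0.721 -0.036]
```

send_rows(series="0 0 0 -.1 .1 0 -1; 0 0 0 -.1 .2 0 -1; 0 0 0 -.1 .3 0 -1; 0 0 0 -.1 .4 0 -1; 0 0 0 -.1 .5 0 -1; 0 0 0 -.1 .6 0 -1; 0 0 0 -.1 .7 0 -1; 0 0 0 -.1 .8 0 -1; 0 0 0 -.1 .8 0 -1; 0 0 0 -.1 .8 0 -1")

```text
time_s: 44.88
ee_pos: [0.4583, -0.3474, 0.1374]
eef_rot: [-1.571, -0.0, 1.532]
force: [-0.6, -0.2, -7.7]
grip_width: 0.0137
```

send_rows(series="0 0 0 0 .05 0 -1; 0 0 0 0 .1 0 -1; 0 0 0 0 .15 0 -1; 0 0 0 0 .2 0 -1; 0 0 0 0 .2 0 -1; 0 0 0 0 .2 0 -1; 0 0 0 0 .2 0 -1; 0 0 0 0 .2 0 -1; 0 0 0 0 .2 0 -1; 0 0 0 0 .2 0 -1")

```text
time_s: 45.72
ee_pos: [0.4584, -0.3474, 0.1357]
eef_rot: [-1.571, 0.0, 1.532]
force: [-2.9, 2.5, -1.7]
grip_width: 0.0135
```

send_rows(series="0 0 0 0 .05 0 -1; 0 0 0 0 .05 0 -1; 0 0 0 0 .05 0 -1; 0 0 0 0 .05 0 -1; 0 0 0 0 .05 0 -.7; 0 0 0 0 .05 0 -.6; 0 0 0 0 .05 0 -.4; 0 0 0 0 .05 0 -.2; 0 0 0 0 .05 0 -.1; 0 0 0 0 .05 0 -.1")

```text
time_s: 46.55
ee_pos: [0.4584, -0.3475, 0.135]
eef_rot: [-1.571, 0.0, 1.532]
force: [-0.7, 0.3, 0.5]
grip_width: 0.041
```

send_rows(series="0 0 0 0 0 0 0; 0 0 0 0 -1 0 0; 0 0 0 0 -2.5 0 0; 0 0 0 0 -4.5 0 0; 0 0 0 0 -7 0 0; 0 0 0 0 -10 0 0; 0 0 0 0 -13 0 0; 0 0 0 0 -16 0 0; 0 0 0 0 -18 0 0; 0 0 0 0 -18 0 0")

```text
time_s: 47.38
ee_pos: [0.4589, -0.3479, 0.3206]
eef_rot: [-1.577, 0.005, 1.532]
force: [-0.4, 0.5, 0.3]
grip_width: 0.047
```

Run:
```python
from h import *
o=get_obs();print(o["ee_pos"],o["force"])
c,a=snap("wrist","w21");_,b=snap("scene","s21");_,t=snap("top","t21")
out=np.zeros((600,800,3),np.uint8)
out[:300,:400]=cv2.resize(a,(400,300));out[:300,400:]=cv2.resize(b[60:330,120:480],(400,300));out[300:,:400]=cv2.resize(t[120:405,120:500],(400,300))
out[300:,400:]=cv2.resize(b[90:165,195:295],(400,300))
cv2.imwrite("pics/c21.png",cv2.convertScaleAbs(out,alpha=1.5))
```

```text
[ 0.459 -0.348  0.321] [-0.39   0.454  0.338]
```

View pics/c21.png

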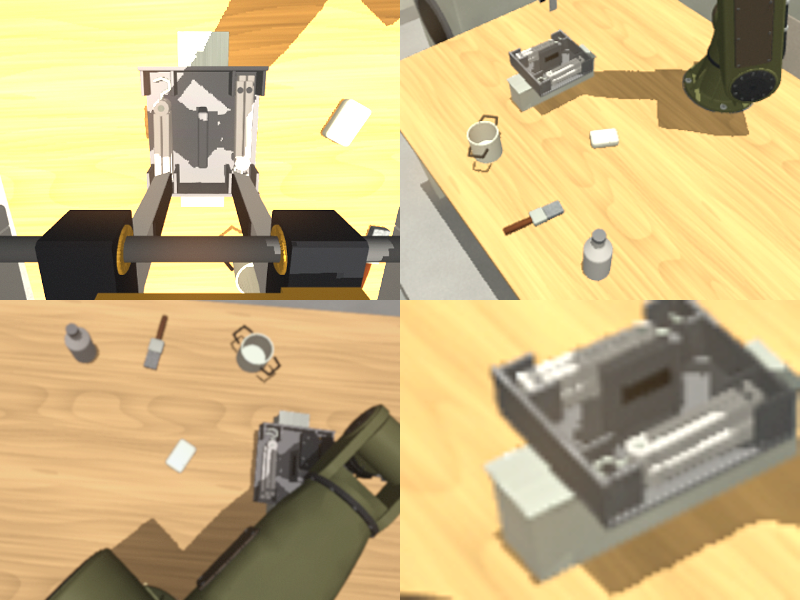

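The caddy sits level on the ledge with the ledge showing at both ends. All hangers are in the bays, the soap is flat on the bench and the bystanders are in place.

```bash
python3 -c "
from station import *
print(hand_in())"
```

```text
the job is handed in; nothing more can be done
None
```

The job is handed in at about 47 s of the 208 s allowed. There were four hangers. I folded each one shut between the fingers and laid them two to a bay. The soap is on the bench near (0.47, -0.06). I then lifted the loaded caddy by its handle and set it on the middle of the ledge.

**Grip and hangers:** each folded hanger measured about 23 mm across in the grip. In the last pictures all four lie folded in the bays.

**Caddy:** it looks level and lengthwise along the ledge, with the ledge showing at both ends. At release the tool was within 1 mm of the ledge centre I measured, (0.458, -0.347). My camera estimates of the ledge agreed to within 2–3 mm. The tool force was back to about zero, and the caddy did not move as the fingers withdrew.

**Others:** the bottle, pot and brush look untouched, and I saw no hanger get knocked.

**Did not agree or went slightly off:**
- The fitted hub positions were 5–8 mm off the held hangers, so I placed them by their position in the hand instead.
- Hanger1 was released about 4 mm high, dropping onto hanger3.
- When gripping the soap the force sensor read about 10 N upward once, well under the limit.

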